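Index a greased bearing out from under the nozzle and snap its end cover home

TASK

The open bearing on the turntable has been greased and now needs its closed (solid-topped) orange end cover. Draw the spring index pin up by its black knob, swing the table a quarter turn clockwise seen from above so that the open bearing comes out from under the grease nozzle, and let the pin drop fully into the next hole; then stand the closed cover level in the bearing's mouth and let go of it. Take the cover driver from its sloping rest and press the cover straight down with it, not with the fingers, until it snaps fully home; then lay the driver back in its rest the way it was, and leave the ring-shaped cover and everything else where they are.

Things in the scene. Friction and masses are not known exactly. Their poses are not given: they have to be found in the camera images.
- index_fixture: Rotary index fixture, bolted down: round dark grey base 234 mm across, on it a steel index ring (top at 22 mm height) with four index holes 90 degrees apart, 103 mm from the centre. Origin: centre of its underside, on the bench. An ear with a fixed post (156 mm high) stands 139 mm from the centre, 45 degrees anticlockwise of the fixture's own +x axis.
- nozzle_tip (a point): Tip of the fixed brass grease nozzle (22 mm across higher up), 98 mm above the bench, 56 mm from the table's axis. It hangs from an arm 142 mm above the bench that comes in from the post, with a thin pipe over it up to 178 mm. At the start the open bearing is right under it.
- turntable (a joint): Angle of the aluminium turntable (171 mm across, top at 32 mm height) about the fixture's vertical axis, rad: 0 at the start, grows clockwise seen from above; the next hole clockwise is at 1.571. With the pin up it turns against about 0.06 N m; the pin has 1 mm of play (0.01 rad) in a hole.
- index_pin (a joint): Lift of the spring index pin, m: 0 fully down in a hole, 0.006 with its tip on the ring between holes, 0.012 at its upper stop. The spring pulls it down with 6 to 10 N. It slides straight up and down in an arm of the turntable and swings round with it. Lifted 8 to 10 mm it is clear and the table can be swung by the knob; let go within 2 mm of a hole it drops in.
- index_knob (a point): Middle of the index pin's black round knob (26 mm across, 29 mm high), 82 mm above the bench with the pin down, 103 mm from the table's axis, on the side away from the two bearings. Under the knob the boss of the arm (27 mm across) ends 48 mm above the bench.
- table_axis (a point): A point on the turntable's vertical axis, at its top face. Beside the fixture, between it and the driver's rest, stands a closed tool box (376 x 205 mm, 163 mm high, a thin disc on its lid); its long side, which the knob faces at the start, runs away from the robot, turned 10 degrees to the left.
- bearing_mouth (a point): Centre of the open bearing's mouth, in its top face, 68 mm above the bench, 56 mm from the axis; z up; it turns with the table. Blue housing 54 mm across on a 58 mm square flange; the bore has a 45 degree lead-in 48 mm wide at the mouth down to a 41 mm snap lip 3.5 to 6 mm deep, wider below. A second bearing, already covered, stands 79 mm from it, 90 degrees clockwise round the axis; leave it.
- closed_cover: Closed end cover: orange solid-topped disc 51 mm across, 14 mm thick, under it a 39 mm skirt 19 mm deep with four snap legs; about 75 g. Origin: centre of the disc's underside, 19 mm up as it stands on its skirt; z up. Any turn about z fits. Set in the mouth it rests with its origin 9 mm above the face; about 12 N (9 to 16) snaps it down until the disc sits on the face (origin at bearing_mouth).
- open_cover: The other loose orange cover, of the same outer size but ring-shaped, with a 23 mm hole and a black seal in its top. Not wanted; leave it. Origin as for the closed cover.
- cover_driver: Cover driver, a round push tool 138 mm long, about 0.22 kg: white flat face and steel sleeve 30 mm across from 0 to 78 mm, black handle 25 mm across from 78 to 138 mm. Origin: centre of the pushing face; z runs along the tool to the handle's end. At the start it leans in its rest, face down, 35 degrees from vertical.
- rest_foot (a point): Where the centre of the driver's face lies in the rest, on a ledge 22 mm above the bench; z is the driver's axis there, 35 degrees from vertical, leaning to the robot's right. The fixed rest (foot 110 x 68 mm) has a 62 mm V trough under the driver on the side it leans to, open on the other side, to which +x of this point's frame looks; the driver slides out and in along z.
- tube_bush: Brown turned bush, 53 mm across, 48 mm high, standing. Bystander. Origin at its underside.
- spacer: Pale ring spacer, 42 mm across, 16 mm high. Bystander. Origin at its underside.
- nozzle_paste: Blue jar with a white lid, 70 mm across, 56 mm high. Bystander. Origin at its underside.
- bolt_a: Hex bolt standing on its head, 38 mm high. Bystander.
- nut_a: Hex nut, 22 mm across flats, 12 mm high. Bystander.

How it is judged (in metres and radians):
On the way, in this order (a step that is already met when the one before it is completed fails the run):
1. the pin is drawn, the table is a quarter turn clockwise on and the pin has dropped fully into the next hole (value of joint turntable between 1.54 and 1.6 rad and value of joint index_pin below 0.002 m), for 0.2 s.
2. the closed cover stands level in the open bearing's mouth, let go, not yet pressed home (z of closed_cover in the frame of bearing_mouth between 0.004 and 0.0125 m and horizontal distance between closed_cover and bearing_mouth below 0.004 m and angle between closed_cover's own z axis and vertical below 0.14 rad and contact force between the fingers and closed_cover below 0.1 N), for 0.2 s.
3. the cover is pressed home with the driver (z of closed_cover in the frame of bearing_mouth below 0.002 m and horizontal distance between closed_cover and bearing_mouth below 0.003 m and angle between closed_cover's own z axis and vertical below 0.05 rad and contact force between cover_driver and closed_cover above 1 N), for 0.04 s.
At the end, for the whole second after the job is handed in: Table a quarter turn clockwise of its start (1.54 to 1.60 rad), pin fully down (2 mm); closed cover snapped home in that bearing (within 2 mm of the face, 3 mm of centre, 0.05 rad of level); driver lying still in its rest (face within 8 mm, axis within 0.12 rad) (all of step 1 and z of closed_cover in the frame of bearing_mouth below 0.002 m and horizontal distance between closed_cover and bearing_mouth below 0.003 m and angle between closed_cover's own z axis and vertical below 0.05 rad and distance between cover_driver and rest_foot below 0.008 m and angle between the z axis of cover_driver and the z axis of rest_foot, either way round below 0.12 rad and z of cover_driver in the frame of rest_foot above -0.005 m and linear speed of each of cover_driver, closed_cover below 0.02 m/s); the robot touches nothing.
It fails at once if the fingers push the cover down into the bearing (contact force between the fingers and closed_cover above 0.5 N and horizontal distance between closed_cover and bearing_mouth below 0.01 m and z of closed_cover in the frame of bearing_mouth below 0.004 m).
It fails at once if the table is turned anticlockwise (value of joint turntable below -0.25 rad).
It fails at once if the ring-shaped cover or another loose thing is moved more than 3 cm (distance of any of open_cover, tube_bush, spacer, nozzle_paste, bolt_a, nut_a from where it was at the start of the episode above 0.03 m).
It also fails if it takes over 72 s, if anything falls off the work surface, if the arm or the gripper's body presses on something with over 40 N, if the wrist force passes 120 N, or if a joint passes its speed limit or range.

ROBOT

A 7-joint arm with a two-finger parallel gripper is mounted at the origin on the work surface; the furniture and walls round the work are solid. World frame = base frame: x ahead of the robot, y to its left, z up, the work surface at z = 0. Lengths are in m, angles in degrees, forces in N, time in s.
With the tool pointing down it reaches from about 0.425 to 0.925 m from the base axis. Payload 6.8 kg.
Tool frame: the origin (TCP) lies at the very end of the fingers, on their centre line; the grasp point (between the pads) lies 19 mm behind it (pinch_z is the z of the grasp point in the tool frame, in m); z points along the fingers, y is the line along which they close (so a half turn about z gives the same grasp; the last joint's range is limited). The gripper opens to 85 mm and grips with 20 to 120 N. Pads are 22 mm wide; open, the fingers measure 114 mm over their backs; the gripper's body (76 mm by 85 mm) begins 54 mm behind the grasp point. The pads swing forward as they close: fully open they stand 13 mm farther back than shut.
Start: joints at [63.879, 27.33, 1.283, 89.118, -0.659, 63.558, -4.761], TCP at [0.23, -0.635, 0.231] pointing down, gripper open.
Joint ranges: [-169.35, 169.35], [-19.33, 120.38], [-80.79, 83.38], [13.8, 139.57], [-78.32, 258.32], [9.67, 109.79], [-169.56, 169.56]. Speed limits (degrees/s): [136.94, 136.94, 180, 180, 180, 180, 180].

INTERFACE

Orientations are given as [roll, pitch, yaw] about the fixed x, y, z axes, in that order (R = Rz(yaw) Ry(pitch) Rx(roll)).
In Python, from plant import * gives the robot as it stands.
- The arm moves only by the tool send_rows, never from a script. Its argument "steps" is a list of rows, each an object with "travel": the shift along the tool's x, y, z in m, a list of three; "angular": the turn, a rotation vector about the tool's x, y, z in units of 6 degrees (1.0 is 6 degrees), a list of three. A call has 1 to 10 rows; each row is the pose to reach, as a shift and turn from the pose commanded when the call began, along the tool's axes at that moment; what a row does not reach only later rows make up. A row lasts 1/12 s, in which the tool goes at most 41.7 mm and 7.16 degrees, less where a joint would pass 70% of its speed; a pose out of reach is approached as far as the arm can. A call with a gripper value outside its range is refused whole. "grip" is the finger opening in m, from 0 to 0.0854, set as the call begins (left out, the last holds). The fingers move at their own pace and stop on an object; the grip force is fixed at half the most. Time passes only in rows, so rows that repeat a pose let the fingers close. It gives the time, the measured TCP pose, the force, the opening and the grip force at its end, in the units of the state.
- get_state(): the state, without advancing time (a new reading comes with each control period).
- capture(name): name is "side" or "top"; returns a dict with "color" (400x640x3 uint8, red, green, blue), "depth" (400x640 float32, m along the optical axis (not along the pixel's ray), 0 where there is no reading), "vertical_fov" (degrees; the focal length in pixels is half the picture's height over the tangent of half this angle, whatever the lens; pixels are square), "cx", "cy" (the principal point, pixels), "origin" and "attitude" of the camera in the world. Camera axes: x right, y down, z forward; pixel columns grow to the right and rows downward; lengths in m; the calibration is good to about 2 mm. A picture is of the moment at which its call begins.
- sign_off(): hands the job in; it is judged then, once.
Trained networks look in a picture, given as the dict that the camera call returned (one of the last four; its "shot" number tells which), for a name from the list of things; names that differ only in an ending like _2 or _b are one class to them, and where a whole thing is asked for, a point or a joint stands for the part that bears it (a point fixed in the world has none). Each returns a list of dicts, best first, with "confidence" (0 to 1); they miss things now and then, are a little off and sometimes report something else, mostly with a low value. They report only what shows in the picture. A call takes as long as a camera call.
- trace(name, picture): "region" (400x640 bool, what is visible of it).
- mark_of(name, picture): "position" ([x, y, z] in m, in world coordinates, good to about 4 mm: a listed point, or the origin of a listed thing).
The state is a dict: "t": time; "joint_positions": joint angles; "qd": joint speeds; "joint_torque": joint torques, N m; "tool_pos": TCP position; "orientation": TCP orientation; "force": force on the tool from outside, world axes, zero at the start; "wrist_torque": the same for the moment, N m; "width": opening from 0.0 (shut) to 1.0 (fully open); "grip_force": force on a finger pad.
Only numpy, scipy, OpenCV 4.12 (cv2) and the standard library are available. Lean on these libraries where they do the work, as an engineer would, in place of code of your own. Each camera call takes 0.05 s, during which the arm holds its last target. There are 200 camera calls.

## Working session

There is one attempt and no reset: what is moved stays moved. The work goes in short steps, Python scripts to look and compute and a tool call to move; the robot and the scene stay as the last step left them, time stands still between calls to the robot, and variables do not carry over. Pictures are saved under pics/ and viewed, at most 10 in all, crops included, and the job is handed in when it is done.

Besides the shell and the picture viewer there is one more tool, called after "Call:" as name([rows], argument=value, ...), one row to a line, values as JSON. send_rows: Moves the arm, as the interface text tells. Its arguments: {"type":"object","properties":{"steps":{"type":"array"},"grip":{"type":"number"}},"required":["steps"]}

```bash
mkdir -p pics; ls
cat > h.py <<'E'
from plant import *
import numpy as np, cv2
from scipy.spatial.transform import Rotation as R
def Rm(a):
    a=np.array(a,float)
    return a if a.shape==(3,3) else (R.from_euler('xyz',a,degrees=True).as_matrix() if a.size==3 else R.from_quat(a).as_matrix())
def cloud(p):
    f=200/np.tan(np.radians(p['vertical_fov'])/2)
    v,u=np.mgrid[0:400,0:640]; d=p['depth']
    c=np.stack([(u-p['cx'])/f*d,(v-p['cy'])/f*d,d],-1)
    return c@Rm(p['attitude']).T+np.array(p['origin'])
def save(p,n): cv2.imwrite('pics/'+n+'.png',p['color'][:,:,::-1])
def rel(dst,rpy=None):
    "shift in tool axes and rotvec (units of 6deg) from current to dst"
    s=get_state(); T=Rm(s['orientation'])
    print('t',s['t'],'pos',np.round(s['tool_pos'],4),'rpy',np.round(s['orientation'],2))
    print('travel',np.round(T.T@(np.array(dst)-s['tool_pos']),4))
    if rpy is not None: print('angular',np.round((R.from_matrix(T.T@Rm(rpy))).as_rotvec(degrees=True)/6,3))
E
python3 - <<'E'
from h import *
names="index_fixture nozzle_tip index_knob table_axis bearing_mouth closed_cover open_cover cover_driver rest_foot tube_bush spacer nozzle_paste bolt_a nut_a".split()
for c in ("top","side"):
    p=capture(c); save(p,c+'0'); print(c,p['origin'],p['attitude'],p['vertical_fov'],p['cx'],p['cy'])
    for n in names:
        r=mark_of(n,p)
        print(n,[(np.round(x['position'],3).tolist(),round(x['confidence'],2)) for x in r[:2]])
s=get_state();print(s)
E
```

```text
pics
top [0.33535249 0.10602374 1.00677277] [-166.29740378   -0.40658423  -91.34981373] 46.80740276202654 319.38840301516956 198.92435736283647
index_fixture [([0.474, 0.318, -0.006], 0.92), ([0.599, -0.064, 0.004], 0.62)]
nozzle_tip [([0.449, 0.364, 0.098], 0.67)]
index_knob [([0.437, 0.221, 0.079], 0.71)]
table_axis [([0.466, 0.317, 0.032], 0.75)]
bearing_mouth [([0.45, 0.37, 0.07], 0.86), ([0.674, -0.056, 0.018], 0.41)]
closed_cover []
open_cover [([0.587, -0.15, 0.017], 0.67)]
cover_driver [([0.472, -0.086, 0.025], 0.91), ([0.435, 0.219, 0.079], 0.39)]
rest_foot [([0.472, -0.085, 0.021], 0.89)]
tube_bush [([0.648, 0.026, 0.002], 0.57)]
spacer [([0.6, -0.063, 0.0], 0.65)]
nozzle_paste [([0.62, 0.134, -0.004], 0.8), ([0.469, -0.089, 0.019], 0.16)]
bolt_a [([0.596, 0.076, -0.002], 0.55)]
nut_a [([0.642, -0.107, 0.001], 0.42)]
side [ 0.29806332 -0.49060561  0.6825293 ] [-133.06430177   -0.46890273  -23.8803146 ] 50.045532787053475 319.10395408474744 207.05993905178886
index_fixture [([0.471, 0.315, -0.002], 0.9), ([0.62, 0.13, -0.001], 0.2)]
nozzle_tip [([0.469, -0.086, 0.024], 0.69)
[... 673 characters left out ...]
: 1.5, 'joint_positions': array([63.87943331, 27.33146721,  1.28521574, 89.11673328, -0.65911515,
       63.55941478, -4.75993443]), 'qd': array([-0.00347617, -0.07152596,  0.03178503,  0.03808763,  0.09400017,
        0.04636177, -0.07406344]), 'joint_torque': array([-1.67248419e-05, -5.96315002e+01,  1.60633933e+00, -2.81536388e+01,
        1.24668918e-02,  1.73657470e-03,  1.98657261e-06]), 'tool_pos': array([ 0.2300501 , -0.63460885,  0.23130063]), 'orientation': array([-1.79999767e+02, -9.49568028e-05,  1.99253544e+01]), 'force': array([-0.57739961, -0.38245536, -0.74489341]), 'wrist_torque': array([ 0.00203675,  0.07979658, -0.00459187]), 'grip_force': 0.0, 'width': 0.9986139410159148}
```

View pictures.

View pics/top0.png

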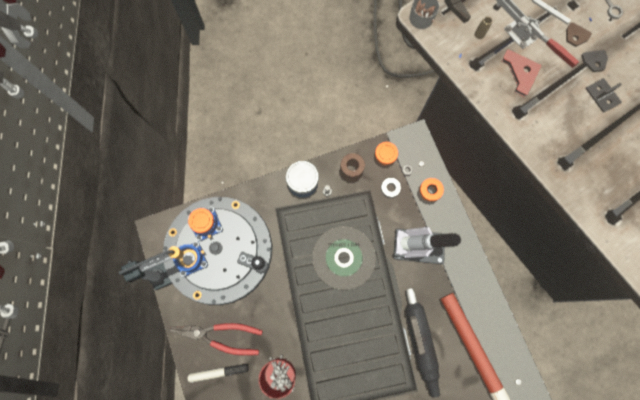

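View pics/side0.png

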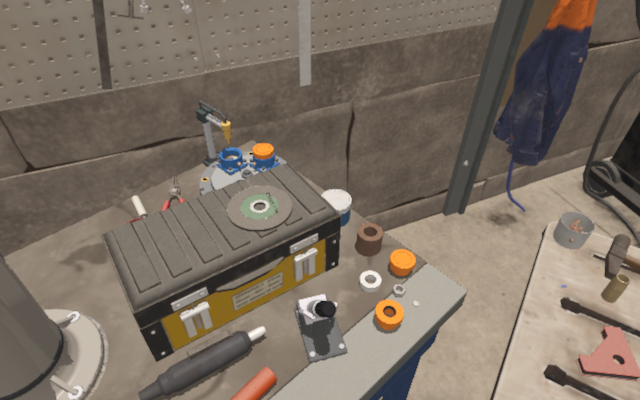

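```bash
cat > m.py <<'E'
from h import *
from scipy.optimize import least_squares
def circ(P,r):
    P=P[:,:2]; m=P.mean(0)
    return np.r_[cv2.minEnclosingCircle(P.astype(np.float32))[0],cv2.minEnclosingCircle(P.astype(np.float32))[1],m]
for c in ("top","side"):
    p=capture(c); X=cloud(p); np.save(c+'.npy',X); cv2.imwrite(c+'.png',p['color'])
    hsv=cv2.cvtColor(p['color'],cv2.COLOR_RGB2HSV)
    org=(hsv[...,0]<20)&(hsv[...,1]>150)&(hsv[...,2]>110)
    def sel(cen,r,z0,z1,mask=None):
        m=(np.hypot(X[...,0]-cen[0],X[...,1]-cen[1])<r)&(X[...,2]>z0)&(X[...,2]<z1)
        if mask is not None: m&=mask
        return X[m]
    for n,cen,z0,z1,k in (("closed",(.677,-.055),.028,.045,org),("open",(.59,-.152),.028,.045,org),("covered",(.525,.335),.076,.095,org),("knob",(.437,.221),.088,.11,None),("mouth",(.453,.367),.06,.08,None)):
        P=sel(cen,.045,z0,z1,k)
        if len(P)>5: print(c,n,len(P),np.round(circ(P,0),4),'z',np.round(np.median(P[:,2]),4))
    B=X[(X[...,2]>.15)&(X[...,2]<.175)&(X[...,1]>-.1)&(X[...,1]<.23)&(X[...,0]>.2)&(X[...,0]<.72)]
    print('box',cv2.minAreaRect(B[:,:2].astype(np.float32)),np.median(B[:,2]))
    # driver axis
    r=trace('cover_driver',p)
    if r:
        D=X[r[0]['region']&(X[...,2]>.03)&(np.abs(X[...,0]-.47)<.08)&(X[...,1]<-.04)&(X[...,1]>-.25)]; m=D.mean(0); u,s,v=np.linalg.svd(D-m)
        ax=v[0]*np.sign(v[0][2]); print('driver',r[0]['confidence'],len(D),np.round(m,4),np.round(ax,3),np.degrees(np.arccos(ax[2])), 'top',D[D[:,2].argmax()])
    print('hi pts near nozzle')
    H=X[(X[...,2]>.12)&(X[...,2]<.2)&(X[...,1]>.3)&(X[...,1]<.6)&(X[...,0]>.3)&(X[...,0]<.55)]
    if len(H): print(len(H),H.min(0),H.max(0),cv2.minAreaRect(H[:,:2].astype(np.float32)))
E
python3 m.py
```

```text
top closed 134 [ 0.6757 -0.0573  0.0247  0.6775 -0.0566] z 0.0332
top open 84 [ 0.5887 -0.1506  0.024   0.5888 -0.1491] z 0.0322
top covered 88 [0.5209 0.3367 0.0234 0.5202 0.3384] z 0.0814
top knob 135 [0.4342 0.2201 0.0134 0.4334 0.2196] z 0.0941
top mouth 237 [0.4498 0.3669 0.0276 0.4476 0.363 ] z 0.0661
box ((0.3662121891975403, 0.056943781673908234), (0.36548736691474915, 0.18636883795261383), 10.026914596557617) 0.1621223725959684
driver 0.9 803 [ 0.4676 -0.1242  0.0909] [-0.071 -0.609  0.79 ] 37.82862373939721 top [ 0.46637055 -0.16012315  0.14127766]
hi pts near nozzle
2550 [0.3000167  0.35571792 0.1200114 ] [0.54958169 0.59998992 0.19995774] ((0.4247991442680359, 0.477853924036026), (0.24427197873592377, 0.2495650053024292), 89.99995422363281)
side closed 408 [ 0.6762 -0.0589  0.0258  0.6749 -0.0596] z 0.0318
side open 456 [ 0.5886 -0.1518  0.026   0.5885 -0.1534] z 0.0312
side covered 226 [0.5212 0.3374 0.0264 0.5214 0.3349] z 0.0802
side mouth 168 [0.4471 0.3659 0.0299 0.449  0.366 ] z 0.0646
box ((0.3632141053676605, 0.05620734393596649), (0.3610355854034424, 0.1807856410741806), 9.708221435546875) 0.16103209017792292
driver 0.61 436 [ 0.4602 -0.1448  0.1085] [ 0.016 -0.627  0.779] 38.84794503013121 top [ 0.46448042 -0.15863216  0.13919159]
hi pts near nozzle
2296 [0.30017197 0.35386437 0.12003021] [0.54996623 0.59999995 0.19994051] ((0.4250478148460388, 0.47693660855293274), (0.24613505601882935, 0.2497946172952652), 89.98783874511719)
```

Call:
send_rows([
  {"travel":[0.04,-0.016,-0.01],"angular":[0,0,-0.6]},
  {"travel":[0.08,-0.032,-0.02],"angular":[0,0,-1.2]},
  {"travel":[0.12,-0.048,-0.03],"angular":[0,0,-1.8]},
  {"travel":[0.16,-0.064,-0.04],"angular":[0,0,-2.5]},
  {"travel":[0.2,-0.08,-0.05],"angular":[0,0,-3.2]},
  {"travel":[0.24,-0.096,-0.06],"angular":[0,0,-3.9]},
  {"travel":[0.28,-0.112,-0.07],"angular":[0,0,-4.6]},
  {"travel":[0.32,-0.128,-0.08],"angular":[0,0,-5.3]},
  {"travel":[0.36,-0.144,-0.09],"angular":[0,0,-5.9]},
  {"travel":[0.4,-0.16,-0.1],"angular":[0,0,-6.4]},
], grip=0.06)

```text
t: 2.53
tool_pos: [0.5341, -0.363, 0.3263]
orientation: [180.0, 0.0, 58.5]
force: [0.9, -0.7, -0.1]
width: 0.704
grip_force: 0.0
```

Run:
```python
from h import *
s=get_state();print(s['joint_positions'])
rel([.47,.06,.30],[180,0,95])
```

```text
[ 38.55215757  21.41207815 -13.5464418   85.8554466    5.13499655
  73.31180399  -7.07094203]
t 2.5333 pos [ 0.5341 -0.363   0.3263] rpy [1.7997e+02 1.0000e-02 5.8500e+01]
travel [ 0.3271 -0.2757  0.0261]
angular [ 4.000e-03  3.000e-03 -6.084e+00]
```

Call:
send_rows([
  {"travel":[0.032,-0.027,0],"angular":[0,0,-0.6]},
  {"travel":[0.064,-0.054,0],"angular":[0,0,-1.2]},
  {"travel":[0.096,-0.081,0],"angular":[0,0,-1.8]},
  {"travel":[0.128,-0.108,0],"angular":[0,0,-2.5]},
  {"travel":[0.16,-0.135,0.0],"angular":[0,0,-3.2]},
  {"travel":[0.192,-0.162,0.0],"angular":[0,0,-3.9]},
  {"travel":[0.224,-0.189,0.01],"angular":[0,0,-4.6]},
  {"travel":[0.256,-0.216,0.015],"angular":[0,0,-5.3]},
  {"travel":[0.288,-0.243,0.02],"angular":[0,0,-6]},
  {"travel":[0.32,-0.27,0.026],"angular":[0,0,-6.5]},
])

```text
t: 3.37
tool_pos: [0.4712, 0.0473, 0.3004]
orientation: [179.9, 0.0, 97.5]
force: [1.0, 0.3, -0.2]
width: 0.703
grip_force: 0.0
```

Run:
```python
from h import *
s=get_state();print(s['joint_positions'])
rel([.434,.223,.21],[180,0,100])
```

```text
[ 18.22046202   6.80006348 -33.85921431 108.85782637   4.20492964
  65.48117665  -9.68081579]
t 3.3667 pos [0.4712 0.0473 0.3004] rpy [1.7993e+02 3.0000e-02 9.7510e+01]
travel [ 0.1791 -0.014   0.0902]
angular [ 0.011  0.006 -0.414]
```

Call:
send_rows([
  {"travel":[0.036,-0.003,0.01],"angular":[0,0,-0.1]},
  {"travel":[0.072,-0.006,0.02],"angular":[0,0,-0.2]},
  {"travel":[0.108,-0.009,0.04],"angular":[0,0,-0.3]},
  {"travel":[0.144,-0.012,0.06],"angular":[0,0,-0.4]},
  {"travel":[0.179,-0.014,0.09],"angular":[0,0,-0.4]},
  {"travel":[0.179,-0.014,0.11],"angular":[0,0,-0.4]},
  {"travel":[0.179,-0.014,0.11],"angular":[0,0,-0.4]},
])

```text
t: 3.95
tool_pos: [0.432, 0.2222, 0.1865]
orientation: [-179.6, 0.0, 100.0]
force: [-1.3, -1.0, -0.3]
width: 0.701
grip_force: 0.0
```

Run:
```python
from h import *
s=get_state();print(s['joint_positions'])
p=capture('top'); X=cloud(p)
m=(np.hypot(X[...,0]-.434,X[...,1]-.221)<.05)
r=mark_of('index_knob',p); print([(x['position'],x['confidence']) for x in r[:2]])
cv2.imwrite('pics/a.png',cv2.resize(p['color'][150:330,100:340,::-1],None,fx=3,fy=3))
rel([.434,.224,.079],[180,0,100])
```

```text
[ 5.13326923e-02  1.71517362e+01 -4.03407536e+01  1.14714765e+02
  1.36129704e+01  5.31794875e+01 -3.73255132e+01]
[]
t 4.05 pos [0.4349 0.2208 0.1899] rpy [-1.7991e+02  4.0000e-02  9.9740e+01]
travel [ 0.0034 -0.0002  0.1109]
angular [-0.015  0.006 -0.044]
```

View pics/a.png

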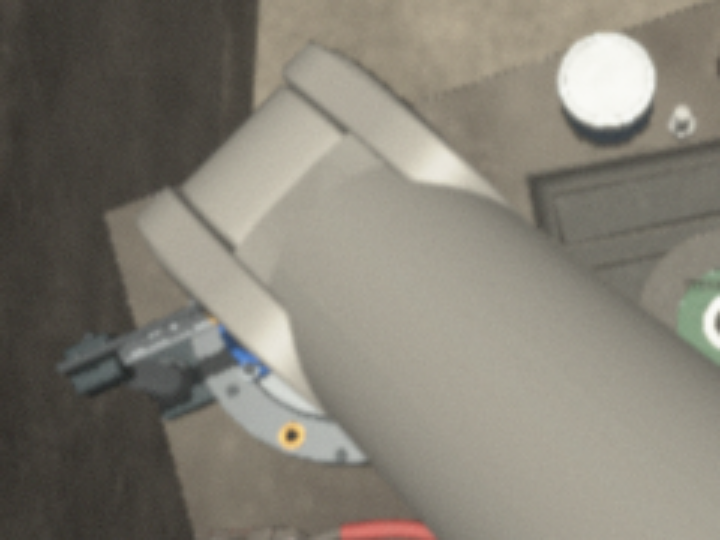

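Call:
send_rows([
  {"travel":[0.003,0,0.02],"angular":[0,0,0]},
  {"travel":[0.003,0,0.04],"angular":[0,0,0]},
  {"travel":[0.003,0,0.06],"angular":[0,0,0]},
  {"travel":[0.003,0,0.08],"angular":[0,0,0]},
  {"travel":[0.003,0,0.095],"angular":[0,0,0]},
  {"travel":[0.003,0,0.105],"angular":[0,0,0]},
  {"travel":[0.003,0,0.111],"angular":[0,0,0]},
  {"travel":[0.003,0,0.111],"angular":[0,0,0]},
])

```text
t: 4.72
tool_pos: [0.4353, 0.2235, 0.0792]
orientation: [180.0, 0.0, 99.6]
force: [0.2, 0.9, 1.0]
width: 0.703
grip_force: 0.0
```

Call:
send_rows([
  {"travel":[0,0,0],"angular":[0,0,0]},
  {"travel":[0,0,0],"angular":[0,0,0]},
  {"travel":[0,0,0],"angular":[0,0,0]},
  {"travel":[0,0,0],"angular":[0,0,0]},
  {"travel":[0,0,0],"angular":[0,0,0]},
  {"travel":[0,0,0],"angular":[0,0,0]},
], grip=0.0)

```text
t: 5.22
tool_pos: [0.4342, 0.2241, 0.0802]
orientation: [-180.0, 0.1, 99.7]
force: [-4.6, -1.8, 10.2]
width: 0.273
grip_force: 58.4
```

Call:
send_rows([
  {"travel":[0,0,-0.003],"angular":[0,0,0]},
  {"travel":[0,0,-0.006],"angular":[0,0,0]},
  {"travel":[0,0,-0.009],"angular":[0,0,0]},
  {"travel":[0,0,-0.009],"angular":[0,0,0]},
])

```text
t: 5.55
tool_pos: [0.4344, 0.2239, 0.0882]
orientation: [-180.0, 0.0, 99.7]
force: [-0.3, 1.1, -9.1]
width: 0.272
grip_force: 59.2
```

Run:
```python
from h import *
s=get_state();print(s['joint_positions'],s['force'],s['wrist_torque'],s['width'])
p=capture('side'); X=cloud(p)
cv2.imwrite('pics/b.png',cv2.resize(p['color'][80:220,150:340,::-1],None,fx=4,fy=4))
# plan: tool pos rotates about axis
A=np.array([.470,.316]); t=s['tool_pos']; T=Rm(s['orientation'])
print(np.hypot(*(t[:2]-A)))
for i in range(1,19):
    a=-np.radians(5*i); c,q=np.cos(a),np.sin(a)
    d=np.r_[A+np.array([[c,-q],[q,c]])@(t[:2]-A)-t[:2],0]
    print(5*i,np.round(T.T@d,4))
```

```text
[ -4.90145997  25.61486959 -35.98840433 119.25814705  22.40903921
  41.79833578 -45.49720466] [-0.34451416  1.06504527 -9.11227703] [ 0.1695832   0.10684982 -0.0215345 ] 0.2722424817309467
0.09872941725843655
5 [ 0.0047 -0.0072  0.    ]
10 [ 0.0101 -0.0139  0.    ]
15 [ 0.016  -0.0202  0.    ]
20 [ 0.0224 -0.0259  0.    ]
25 [ 0.0294 -0.0311  0.    ]
30 [ 0.0367 -0.0356  0.    ]
35 [ 0.0444 -0.0394  0.    ]
40 [ 0.0524 -0.0426  0.    ]
45 [ 0.0607 -0.0451  0.    ]
50 [ 0.0691 -0.0468  0.    ]
55 [ 0.0776 -0.0478 -0.    ]
60 [ 0.0863 -0.048  -0.    ]
65 [ 0.0949 -0.0475 -0.    ]
70 [ 0.1034 -0.0463 -0.    ]
75 [ 0.1118 -0.0443 -0.    ]
80 [ 0.1199 -0.0416 -0.    ]
85 [ 0.1278 -0.0381 -0.    ]
90 [ 0.1354 -0.0341 -0.    ]
```

View pics/b.png

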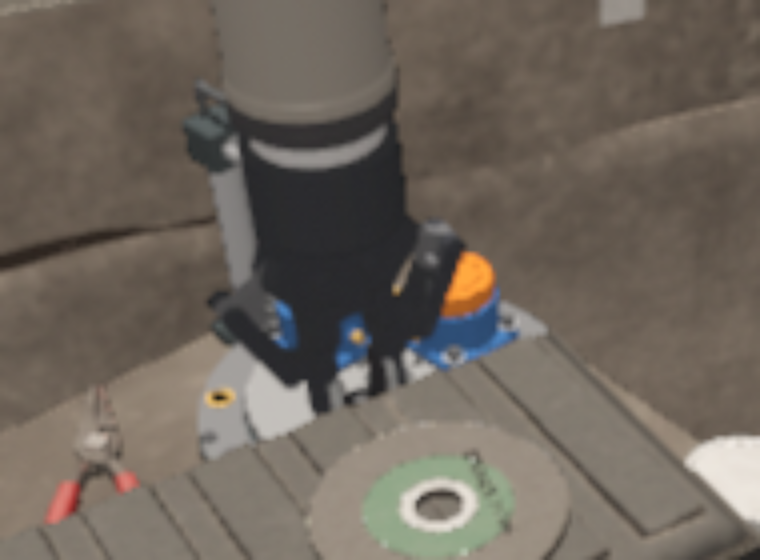

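Call:
send_rows([
  {"travel":[0.0047,-0.0072,-0.0005],"angular":[0,0,0.83]},
  {"travel":[0.0101,-0.0139,-0.0005],"angular":[0,0,1.67]},
  {"travel":[0.016,-0.0202,-0.0005],"angular":[0,0,2.5]},
  {"travel":[0.0224,-0.0259,-0.0005],"angular":[0,0,3.33]},
  {"travel":[0.0294,-0.0311,-0.0005],"angular":[0,0,4.17]},
  {"travel":[0.0367,-0.0356,-0.0005],"angular":[0,0,5]},
  {"travel":[0.0444,-0.0394,-0.0005],"angular":[0,0,5.83]},
  {"travel":[0.0524,-0.0426,-0.0005],"angular":[0,0,6.67]},
  {"travel":[0.0607,-0.0451,-0.0005],"angular":[0,0,7.5]},
  {"travel":[0.0607,-0.0451,-0.0005],"angular":[0,0,7.5]},
])

```text
t: 6.43
tool_pos: [0.3791, 0.2783, 0.0886]
orientation: [-180.0, -0.1, 54.7]
force: [1.5, -1.0, -9.3]
width: 0.272
grip_force: 59.6
```

```bash
cat > sw.py <<'E'
from h import *
s=get_state();print(np.round(s['joint_positions'],1),s['force'],s['width'])
A=np.array([.470,.316]); t=s['tool_pos']; T=Rm(s['orientation'])
print(t,np.hypot(*(t[:2]-A)), s['orientation'])
# angle of tool wrt start
st=np.array([.4342,.2241])-A; v=t[:2]-A
prog=np.degrees(np.arctan2(st[1],st[0])-np.arctan2(v[1],v[0])); print('prog',prog%360)
p0=.0987*v/np.hypot(*v)
rem=90-prog%360
for i in range(1,10):
    f=rem*i/9; a=-np.radians(f); c,q=np.cos(a),np.sin(a)
    d=np.r_[A+np.array([[c,-q],[q,c]])@p0-t[:2],0]
    print(round(f,1),np.round(T.T@d,4),round(f/6,2))
E
python3 sw.py
```

```text
[-21.1  22.2 -26.9 122.1  15.8  38.9 -94. ] [ 1.45105425 -0.9874928  -9.3418136 ] 0.27210558516911
[0.37906828 0.27825663 0.08860312] 0.09845374364073341 [-1.79962368e+02 -5.00970699e-02  5.46960392e+01]
prog 46.17435170846257
4.9 [ 0.0046 -0.007   0.    ] 0.81
9.7 [ 0.0099 -0.0135  0.    ] 1.62
14.6 [ 0.0157 -0.0195  0.    ] 2.43
19.5 [ 0.0221 -0.025   0.    ] 3.25
24.3 [ 0.0289 -0.0299  0.    ] 4.06
29.2 [ 0.0361 -0.0342  0.0001] 4.87
34.1 [ 0.0436 -0.0379  0.0001] 5.68
39.0 [ 0.0514 -0.041   0.0001] 6.49
43.8 [ 0.0594 -0.0434  0.0001] 7.3
```

Call:
send_rows([
  {"travel":[0.0046,-0.007,0],"angular":[0,0,0.82]},
  {"travel":[0.0099,-0.0135,0],"angular":[0,0,1.65]},
  {"travel":[0.0157,-0.0195,0],"angular":[0,0,2.48]},
  {"travel":[0.0221,-0.025,0],"angular":[0,0,3.3]},
  {"travel":[0.0289,-0.0299,0],"angular":[0,0,4.15]},
  {"travel":[0.0361,-0.0342,0],"angular":[0,0,5]},
  {"travel":[0.0436,-0.0379,0],"angular":[0,0,5.8]},
  {"travel":[0.0514,-0.041,0],"angular":[0,0,6.65]},
  {"travel":[0.0597,-0.0434,0],"angular":[0,0,7.5]},
  {"travel":[0.0597,-0.0434,0],"angular":[0,0,7.5]},
])

```text
t: 7.27
tool_pos: [0.3784, 0.3533, 0.0886]
orientation: [-179.8, -0.0, 9.8]
force: [-4.0, 4.0, -8.9]
width: 0.272
grip_force: 59.7
```

```bash
python3 sw.py | head -4
python3 - <<'E'
from h import *
for c in ('side','top'):
    p=capture(c)
    X=cloud(p); hsv=cv2.cvtColor(p['color'],cv2.COLOR_RGB2HSV)
    org=(hsv[...,0]<20)&(hsv[...,1]>150)&(hsv[...,2]>110)
    P=X[org&(np.hypot(X[...,0]-.492,X[...,1]-.264)<.05)&(X[...,2]>.076)&(X[...,2]<.095)]
    if len(P)>10: print(c,len(P),cv2.minEnclosingCircle(P[:,:2].astype(np.float32)))
    print([(np.round(x['position'],4),x['confidence']) for x in mark_of('bearing_mouth',p)[:2]])
E
```

```text
[ -36.5   24.5  -16.4  116.6   10.3   40.1 -139.6] [-4.03165281  3.99901219 -8.92892497] 0.27200738143796616
[0.37835736 0.35331216 0.08861162] 0.09894731199194212 [-1.79832387e+02 -1.04606439e-02  9.81730003e+00]
prog 90.87002576242179
-0.1 [ 0.0001  0.0003 -0.    ] -0.02
side 171 ((0.49358707666397095, 0.26721471548080444), 0.024724964052438736)
[(array([0.525 , 0.3391, 0.068 ]), 0.55)]
top 35 ((0.4921013414859772, 0.26226118206977844), 0.021259434521198273)
[(array([0.5216, 0.3426, 0.0648]), 0.71)]
```

Call:
send_rows([
  {"travel":[0,0,0.002],"angular":[0,0,0]},
  {"travel":[0,0,0.0035],"angular":[0,0,0]},
  {"travel":[0,0,0.0045],"angular":[0,0,0]},
  {"travel":[0,0,0.0045],"angular":[0,0,0]},
])

```text
t: 7.8
tool_pos: [0.3782, 0.3527, 0.0844]
orientation: [-179.8, -0.0, 10.0]
force: [-3.9, 6.6, -5.4]
width: 0.272
grip_force: 60.0
```

Call:
send_rows([
  {"travel":[0,0,0.002],"angular":[0,0,0]},
  {"travel":[0,0,0.0035],"angular":[0,0,0]},
  {"travel":[0,0,0.0035],"angular":[0,0,0]},
])

```text
t: 8.05
tool_pos: [0.3786, 0.3538, 0.0809]
orientation: [-179.7, -0.1, 10.0]
force: [-2.3, 10.1, -11.6]
width: 0.274
grip_force: 59.7
```

```bash
python3 sw.py | head -4
```

```text
[ -36.5   25.2  -16.3  116.9   10.7   39.  -139.7] [ -2.33280339  10.12970229 -11.64269468] 0.2739272730908353
[0.37855898 0.35377811 0.08093352] 0.09893758828915764 [-1.79682651e+02 -8.95252301e-02  1.00139994e+01]
prog 91.16397299944526
-0.1 [ 0.0001  0.0003 -0.    ] -0.02
```

Call:
send_rows([
  {"travel":[0,0,0],"angular":[0,0,0]},
  {"travel":[0,0,0],"angular":[0,0,0]},
  {"travel":[0,0,-0.005],"angular":[0,0,0]},
  {"travel":[0,0,-0.03],"angular":[0,0,0]},
  {"travel":[0,0,-0.065],"angular":[0,0,0]},
  {"travel":[0,0,-0.105],"angular":[0,0,-0.5]},
  {"travel":[0,0,-0.145],"angular":[0,0,-1]},
  {"travel":[0,0,-0.185],"angular":[0,0,-1.5]},
  {"travel":[0,0,-0.22],"angular":[0,0,-2]},
], grip=0.065)

```text
t: 8.8
tool_pos: [0.3794, 0.3498, 0.3044]
orientation: [-180.0, -0.2, 21.9]
force: [1.2, 0.8, -0.1]
width: 0.763
grip_force: 0.0
```

Run:
```python
from h import *
s=get_state();print(s['joint_positions'])
p=capture('side'); X=cloud(p)
cv2.imwrite('pics/c.png',cv2.resize(p['color'][80:220,150:340,::-1],None,fx=4,fy=4))
K=X[(np.hypot(X[...,0]-.374,X[...,1]-.352)<.03)&(X[...,2]>.075)&(X[...,2]<.115)]
print(len(K)); 
if len(K)>5: print(K.mean(0),K[:,2].max())
print([(np.round(x['position'],4),x['confidence']) for x in mark_of('index_knob',p)[:3]])
print([(np.round(x['position'],4),x['confidence']) for x in mark_of('bearing_mouth',p)[:3]])
rel([.55,.14,.29],[180,0,90])
rel([.676,-.058,.2],[180,0,55])
```

```text
[ -31.45885889    9.73250317  -20.54528214  104.34146091    3.77344816
   66.43461349 -121.33805998]
125
[0.37427178 0.34678609 0.08738784] 0.09568110572901922
[(array([0.3758, 0.3548, 0.0796]), 0.55)]
[(array([0.5224, 0.339 , 0.0664]), 0.87), (array([0.47  , 0.3187, 0.0289]), 0.28)]
t 8.95 pos [0.3805 0.3511 0.3045] rpy [-179.87   -0.41   21.72]
travel [0.0792 0.2589 0.0145]
angular [  0.022  -0.072 -11.38 ]
t 8.95 pos [0.3805 0.3511 0.3045] rpy [-179.87   -0.41   21.72]
travel [0.1224 0.4897 0.1043]
angular [-1.000e-03 -7.200e-02 -5.547e+00]
```

View pics/c.png

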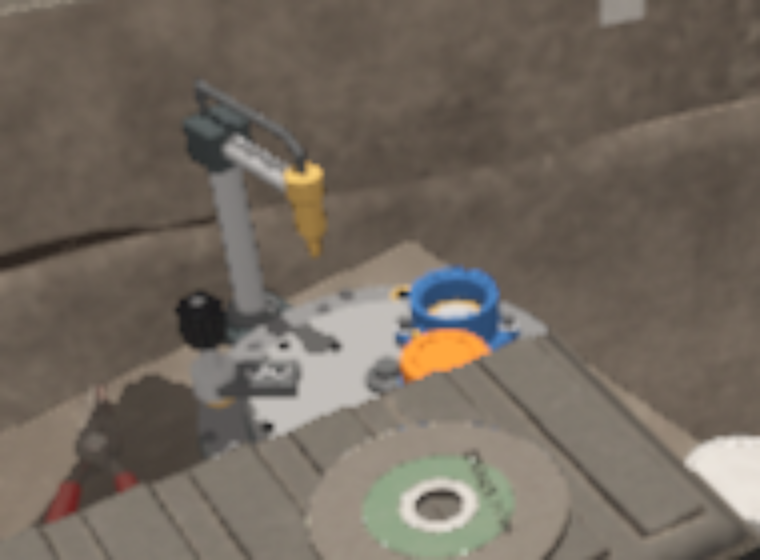

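Call:
send_rows([
  {"travel":[0.009,0.038,0],"angular":[0,0,-0.5]},
  {"travel":[0.019,0.076,0],"angular":[0,0,-1]},
  {"travel":[0.028,0.114,0],"angular":[0,0,-1.5]},
  {"travel":[0.038,0.152,0],"angular":[0,0,-2]},
  {"travel":[0.047,0.19,0],"angular":[0,0,-2.5]},
  {"travel":[0.057,0.228,0.0],"angular":[0,0,-3]},
  {"travel":[0.066,0.266,0.01],"angular":[0,0,-3.5]},
  {"travel":[0.076,0.304,0.02],"angular":[0,0,-4]},
  {"travel":[0.085,0.342,0.03],"angular":[0,0,-4.5]},
  {"travel":[0.095,0.38,0.04],"angular":[0,-0.07,-5.1]},
])

```text
t: 9.78
tool_pos: [0.6076, 0.0297, 0.259]
orientation: [-179.8, 0.5, 52.4]
force: [0.3, 0.8, 0.1]
width: 0.757
grip_force: 0.0
```

Run:
```python
from h import *
rel([.676,-.058,.12],[180,0,55])
```

```text
t 9.7833 pos [0.6076 0.0297 0.259 ] rpy [-179.83    0.52   52.44]
travel [-0.0266  0.1081  0.139 ]
angular [-0.03   0.086 -0.426]
```

Call:
send_rows([
  {"travel":[-0.007,0.027,0.02],"angular":[-0.01,0.03,-0.1]},
  {"travel":[-0.014,0.054,0.04],"angular":[-0.02,0.05,-0.2]},
  {"travel":[-0.021,0.081,0.06],"angular":[-0.03,0.08,-0.3]},
  {"travel":[-0.0266,0.108,0.08],"angular":[-0.03,0.08,-0.42]},
  {"travel":[-0.0266,0.108,0.11],"angular":[-0.03,0.08,-0.42]},
  {"travel":[-0.0266,0.108,0.139],"angular":[-0.03,0.08,-0.42]},
  {"travel":[-0.0266,0.108,0.139],"angular":[-0.03,0.08,-0.42]},
  {"travel":[-0.0266,0.108,0.139],"angular":[-0.03,0.08,-0.42]},
])

```text
t: 10.45
tool_pos: [0.6741, -0.0554, 0.1192]
orientation: [-179.8, 0.1, 54.9]
force: [-1.0, -0.3, 0.6]
width: 0.762
grip_force: 0.0
```

Run:
```python
from h import *
rel([.676,-.058,.016],[180,0,55])
p=capture('side')
print([(np.round(x['position'],4),x['confidence']) for x in mark_of('closed_cover',p)[:3]])
```

```text
t 10.45 pos [ 0.6741 -0.0554  0.1192] rpy [-1.7979e+02  1.1000e-01  5.4850e+01]
travel [-0.0009  0.0034  0.1032]
angular [-0.035  0.018 -0.025]
[(array([ 0.6757, -0.0564,  0.02  ]), 0.7)]
```

Call:
send_rows([
  {"travel":[0,0.002,0.03],"angular":[-0.03,0.02,0]},
  {"travel":[0,0.002,0.06],"angular":[-0.03,0.02,0]},
  {"travel":[0,0.002,0.085],"angular":[-0.03,0.02,0]},
  {"travel":[0,0.002,0.1],"angular":[-0.03,0.02,0]},
  {"travel":[0,0.002,0.106],"angular":[-0.03,0.02,0]},
  {"travel":[0,0.002,0.106],"angular":[-0.03,0.02,0]},
])

```text
t: 11.05
tool_pos: [0.6782, -0.0561, 0.0157]
orientation: [179.8, -0.2, 54.9]
force: [-0.9, 0.1, -0.2]
width: 0.767
grip_force: 0.0
```

Call:
send_rows([
  {"travel":[0,0,0],"angular":[0,0,0]},
  {"travel":[0,0,0],"angular":[0,0,0]},
  {"travel":[0,0,0],"angular":[0,0,0]},
  {"travel":[0,0,0],"angular":[0,0,0]},
  {"travel":[0,0,0],"angular":[0,0,0]},
], grip=0.0)

```text
t: 11.47
tool_pos: [0.68, -0.0563, 0.0182]
orientation: [179.6, -0.3, 54.8]
force: [-0.5, -0.1, 6.6]
width: 0.568
grip_force: 62.5
```

Call:
send_rows([
  {"travel":[0,0,-0.02],"angular":[0,0,0]},
  {"travel":[0,0,-0.06],"angular":[0,0,0]},
  {"travel":[0,0,-0.1],"angular":[0,0,0]},
  {"travel":[0,0,-0.14],"angular":[0,0,0]},
  {"travel":[0,0,-0.18],"angular":[0,0,0]},
  {"travel":[0,0,-0.22],"angular":[0,0,0]},
  {"travel":[0,0,-0.25],"angular":[0,0,0]},
  {"travel":[0,0,-0.25],"angular":[0,0,0]},
])

```text
t: 12.13
tool_pos: [0.6805, -0.0565, 0.2754]
orientation: [179.1, -0.7, 54.8]
force: [1.2, -0.4, -0.3]
width: 0.563
grip_force: 62.3
```

Run:
```python
from h import *
rel([.60,.12,.26],[180,0,85])
rel([.522,.339,.26],[180,0,113])
print(get_state()['joint_positions'])
```

```text
t 12.1333 pos [ 0.6805 -0.0565  0.2754] rpy [179.07  -0.67  54.83]
travel [ 0.0977 -0.1677  0.0138]
angular [ 0.181 -0.068 -5.03 ]
t 12.1333 pos [ 0.6805 -0.0565  0.2754] rpy [179.07  -0.67  54.83]
travel [ 0.2318 -0.3577  0.0123]
angular [ 0.199 -0.023 -9.696]
[  4.91212695  25.86302934  -7.72334941  85.52474823   3.66622178
  67.70771973 -38.55032843]
```

Call:
send_rows([
  {"travel":[0.023,-0.035,0],"angular":[0.02,0,-0.9]},
  {"travel":[0.045,-0.07,0],"angular":[0.04,0,-1.8]},
  {"travel":[0.067,-0.104,0],"angular":[0.06,0,-2.8]},
  {"travel":[0.089,-0.138,0],"angular":[0.08,0,-3.8]},
  {"travel":[0.111,-0.172,0],"angular":[0.1,0,-4.8]},
  {"travel":[0.133,-0.206,0.0],"angular":[0.12,0,-5.8]},
  {"travel":[0.155,-0.24,0.0],"angular":[0.14,0,-6.8]},
  {"travel":[0.177,-0.274,0.0],"angular":[0.16,0,-7.8]},
  {"travel":[0.199,-0.308,0.0],"angular":[0.18,-0.01,-8.8]},
  {"travel":[0.221,-0.342,0.01],"angular":[0.2,-0.02,-9.7]},
])

```text
t: 12.97
tool_pos: [0.5245, 0.3234, 0.2576]
orientation: [-179.5, -0.4, 113.3]
force: [1.5, 0.5, -0.3]
width: 0.562
grip_force: 62.3
```

```bash
cat > ch.py <<'E'
from h import *
rel([.522,.339,.16],[180,0,113])
p=capture('side'); X=cloud(p); hsv=cv2.cvtColor(p['color'],cv2.COLOR_RGB2HSV)
t=get_state()['tool_pos']
org=(hsv[...,0]<20)&(hsv[...,1]>150)&(hsv[...,2]>90)
P=X[org&(np.linalg.norm(X-t,axis=-1)<.06)]
print(len(P), P.min(0)-t,P.max(0)-t)
print([(np.round(x['position'],4),x['confidence']) for x in mark_of('closed_cover',p)[:3]])
print([(np.round(x['position'],4),x['confidence']) for x in mark_of('bearing_mouth',p)[:3]])
cv2.imwrite('pics/d.png',cv2.resize(p['color'][50:220,170:370,::-1],None,fx=4,fy=4)[:600])
E
python3 ch.py
```

```text
t 12.9667 pos [0.5245 0.3234 0.2576] rpy [-179.52   -0.38  113.31]
travel [0.0147 0.0047 0.0976]
angular [-0.08  -0.063  0.053]
359 [-0.01212501 -0.04040191 -0.01540582] [0.03406905 0.01417949 0.01804706]
[(array([0.5256, 0.3233, 0.2641]), 0.9)]
[(array([0.5273, 0.3385, 0.0691]), 0.64)]
```

View pics/d.png

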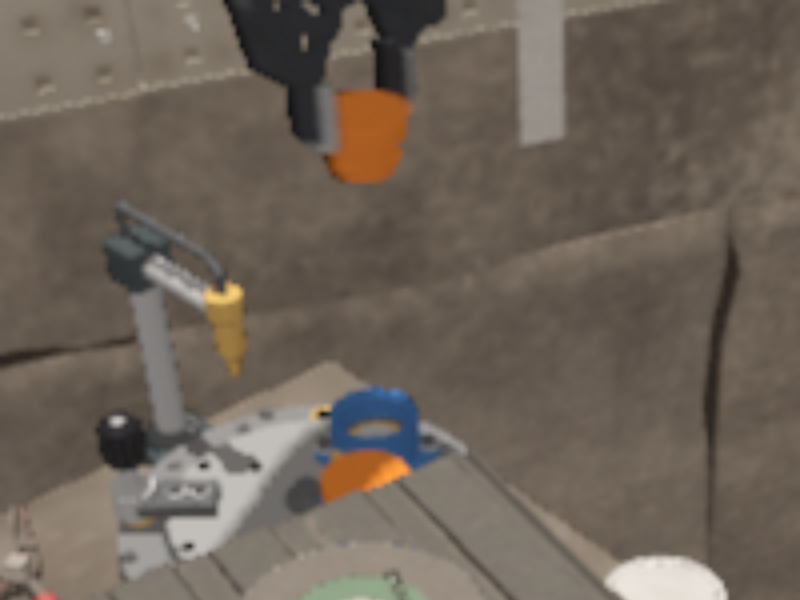

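Call:
send_rows([
  {"travel":[0.0075,0.001,0.03],"angular":[-0.08,-0.06,0.05]},
  {"travel":[0.0147,0.003,0.06],"angular":[-0.08,-0.06,0.05]},
  {"travel":[0.0147,0.0047,0.095],"angular":[-0.08,-0.06,0.05]},
  {"travel":[0.0147,0.0047,0.11],"angular":[-0.08,-0.06,0.05]},
  {"travel":[0.0147,0.0047,0.11],"angular":[-0.08,-0.06,0.05]},
  {"travel":[0.0147,0.0047,0.11],"angular":[-0.08,-0.06,0.05]},
])

```text
t: 13.62
tool_pos: [0.522, 0.3352, 0.1449]
orientation: [-179.7, 0.1, 112.6]
force: [0.2, -0.8, 0.1]
width: 0.562
grip_force: 62.3
```

```bash
cat > fit.py <<'E'
from h import *
from scipy.optimize import least_squares
p=capture('side'); X=cloud(p); hsv=cv2.cvtColor(p['color'],cv2.COLOR_RGB2HSV); s=get_state(); t=s['tool_pos']
H,S,V=[hsv[...,i] for i in range(3)]
org=(H<20)&(S>150)&(V>90); blue=(H>100)&(H<125)&(S>120)
def fit(P,r,c0):
    f=lambda c:np.hypot(P[:,0]-c[0],P[:,1]-c[1])-r
    o=least_squares(f,c0,loss='soft_l1',f_scale=.001); return np.round(o.x,4),len(P),round(float(np.std(f(o.x))),4)
near=lambda c,r:(np.hypot(X[...,0]-c[0],X[...,1]-c[1])<r)
C=X[org&near(t,.05)&(np.abs(X[...,2]-t[2])<.04)]
print('orange z range',C[:,2].min(),np.percentile(C[:,2],[2,50,98]))
zt=np.percentile(C[:,2],98)
print('disc fit',fit(C[C[:,2]>zt-.012],.0255,t[:2]))
print('skirt fit',fit(C[C[:,2]<zt-.018],.0195,t[:2]))
B=X[blue&near((.523,.338),.05)&(X[...,2]>.05)&(X[...,2]<.0635)]
B=B[np.hypot(B[:,0]-.523,B[:,1]-.338)>.0235]
print('housing fit',fit(B,.027,(.523,.338)))
rel([.522,.338,.1],[180,0,113])
E
python3 fit.py
```

```text
orange z range 0.12706219445676026 [0.12912495 0.15649567 0.1604662 ]
disc fit (array([0.5121, 0.3346]), 228, 0.0082)
skirt fit (array([0.5224, 0.3323]), 76, 0.0016)
housing fit (array([0.5219, 0.338 ]), 81, 0.0012)
t 13.6667 pos [0.5226 0.3361 0.1463] rpy [-1.7982e+02  1.0000e-02  1.1265e+02]
travel [0.002  0.0003 0.0462]
angular [-0.03   0.002 -0.059]
```

Call:
send_rows([
  {"travel":[0.0053,0.0015,0.01],"angular":[-0.03,0,-0.06]},
  {"travel":[0.0053,0.0015,0.025],"angular":[-0.03,0,-0.06]},
  {"travel":[0.0053,0.0015,0.038],"angular":[-0.03,0,-0.06]},
  {"travel":[0.0053,0.0015,0.038],"angular":[-0.03,0,-0.06]},
  {"travel":[0.0053,0.0015,0.038],"angular":[-0.03,0,-0.06]},
  {"travel":[0.0053,0.0015,0.038],"angular":[-0.03,0,-0.06]},
])

```text
t: 14.17
tool_pos: [0.521, 0.3423, 0.1076]
orientation: [-180.0, -0.0, 113.1]
force: [-1.0, -0.3, -1.3]
width: 0.565
grip_force: 62.3
```

```bash
python3 fit.py
```

```text
orange z range 0.09039097612044422 [0.09269248 0.11944345 0.12268119]
disc fit (array([0.5129, 0.3408]), 226, 0.008)
skirt fit (array([0.5207, 0.3396]), 58, 0.0016)
housing fit (array([0.5216, 0.338 ]), 73, 0.0011)
t 14.2167 pos [0.5211 0.3424 0.1078] rpy [-1.7998e+02 -1.0000e-02  1.1310e+02]
travel [-0.0044 -0.0009  0.0078]
angular [-0.003 -0.002  0.017]
```

Call:
send_rows([
  {"travel":[-0.0015,0.0002,0.012],"angular":[0,0,0]},
  {"travel":[-0.0015,0.0002,0.02],"angular":[0,0,0]},
  {"travel":[-0.0015,0.0002,0.025],"angular":[0,0,0]},
  {"travel":[-0.0015,0.0002,0.027],"angular":[0,0,0]},
  {"travel":[-0.0015,0.0002,0.029],"angular":[0,0,0]},
  {"travel":[-0.0015,0.0002,0.029],"angular":[0,0,0]},
  {"travel":[-0.0015,0.0002,0.029],"angular":[0,0,0]},
])

```text
t: 14.8
tool_pos: [0.5214, 0.3408, 0.0778]
orientation: [-179.9, -0.0, 113.1]
force: [1.3, 0.4, -2.1]
width: 0.566
grip_force: 62.2
```

Down a little more until it touches.

Call:
send_rows([
  {"travel":[0,0,0.001],"angular":[0,0,0]},
  {"travel":[0,0,0.0015],"angular":[0,0,0]},
  {"travel":[0,0,0.0015],"angular":[0,0,0]},
  {"travel":[0,0,0.0015],"angular":[0,0,0]},
])

```text
t: 15.13
tool_pos: [0.5215, 0.3408, 0.0767]
orientation: [-179.9, -0.0, 113.1]
force: [1.9, 1.0, 0.2]
width: 0.564
grip_force: 62.4
```

```bash
python3 fit.py; python3 -c "
from h import *
print(get_state()['force'])"
```

```text
orange z range 0.0474790921763405 [0.06500174 0.08883249 0.09180374]
disc fit (array([0.5115, 0.34  ]), 220, 0.0082)
skirt fit (array([0.5211, 0.3382]), 33, 0.0042)
housing fit (array([0.5228, 0.3389]), 49, 0.001)
t 15.1833 pos [0.5215 0.3408 0.0767] rpy [-179.93   -0.    113.11]
travel [-0.0028 -0.0006 -0.0233]
angular [-0.012 -0.     0.018]
[2.03192329 1.7023708  0.37087716]
```

Call:
send_rows([
  {"travel":[0,0,0],"angular":[0,0,0]},
  {"travel":[0,0,0],"angular":[0,0,0]},
  {"travel":[0,0,0],"angular":[0,0,0]},
  {"travel":[0,0,0],"angular":[0,0,0]},
  {"travel":[0,0,-0.01],"angular":[0,0,0]},
  {"travel":[0,0,-0.03],"angular":[0,0,0]},
  {"travel":[0,0,-0.06],"angular":[0,0,0]},
  {"travel":[0,0,-0.1],"angular":[0,0,0]},
  {"travel":[0,0,-0.14],"angular":[0,0,0]},
  {"travel":[0,0,-0.18],"angular":[0,0,0]},
], grip=0.066)

```text
t: 16.02
tool_pos: [0.521, 0.3406, 0.259]
orientation: [-179.9, -0.0, 113.1]
force: [0.3, 2.0, -0.1]
width: 0.771
grip_force: 0.0
```

Run:
```python
from h import *
p=capture('side'); X=cloud(p); hsv=cv2.cvtColor(p['color'],cv2.COLOR_RGB2HSV)
org=(hsv[...,0]<20)&(hsv[...,1]>150)&(hsv[...,2]>90)
P=X[org&(np.hypot(X[...,0]-.522,X[...,1]-.338)<.04)&(X[...,2]>.06)]
top=P[P[:,2]>np.percentile(P[:,2],98)-.006]
A=np.c_[top[:,:2]-top[:,:2].mean(0),np.ones(len(top))]; k=np.linalg.lstsq(A,top[:,2],rcond=None)[0]
print(len(top),'plane slope',k,'circle',cv2.minEnclosingCircle(top[:,:2].astype(np.float32)))
print([(np.round(x['position'],4),x['confidence']) for x in mark_of('closed_cover',p)[:3]])
cv2.imwrite('pics/e.png',cv2.resize(p['color'][100:220,170:340,::-1],None,fx=4,fy=4))
s=get_state(); print(np.round(s['joint_positions'],1))
# driver geometry from both cameras (first clouds)
for c in ('top','side'):
    X=np.load(c+'.npy'); g=cv2.imread(c+'.png'); g2=cv2.cvtColor(g,cv2.COLOR_BGR2HSV)
    m=(X[...,2]>.095)&(X[...,2]<.16)&(np.abs(X[...,0]-.465)<.04)&(X[...,1]<-.09)&(X[...,1]>-.22)
    D=X[m]; print(c,len(D))
    for z0 in np.arange(.095,.15,.01):
        q=D[(D[:,2]>=z0)&(D[:,2]<z0+.01)]
        if len(q)>3: print(round(z0,3),len(q),np.round([q[:,0].min(),q[:,0].max(),q[:,1].min(),q[:,1].max()],4))
    F=X[(X[...,2]>.006)&(X[...,2]<.03)&(np.abs(X[...,0]-.47)<.08)&(np.abs(X[...,1]+.1)<.09)]
    print('foot',len(F),cv2.minAreaRect(F[:,:2].astype(np.float32)))
```

```text
222 plane slope [-0.01139782  0.0077198   0.08883181] circle ((0.5227261185646057, 0.33713674545288086), 0.026542598381638527)
[(array([0.5217, 0.3407, 0.0815]), 0.73)]
[-18.6  23.2 -27.2  92.9  11.4  66.  -25.4]
top 370
0.095 67 [ 0.4551  0.4797 -0.145  -0.118 ]
0.105 62 [ 0.4535  0.4796 -0.1539 -0.129 ]
0.115 71 [ 0.4525  0.4783 -0.1558 -0.1341]
0.125 98 [ 0.4525  0.4765 -0.1733 -0.1436]
0.135 72 [ 0.4537  0.4751 -0.1695 -0.1505]
foot 549 ((0.4577721953392029, -0.12471174448728561), (0.12296228110790253, 0.09528253972530365), 85.47883605957031)
side 289
0.095 21 [ 0.4531  0.4664 -0.1562 -0.1245]
0.105 20 [ 0.4518  0.4664 -0.1627 -0.1333]
0.115 31 [ 0.451   0.4694 -0.1729 -0.1395]
0.125 146 [ 0.4511  0.4764 -0.1733 -0.1442]
0.135 71 [ 0.4541  0.4724 -0.1677 -0.1521]
foot 1641 ((0.4459518492221832, -0.09334854036569595), (0.16901330649852753, 0.11508066207170486), 88.48452758789062)
```

View pics/e.png

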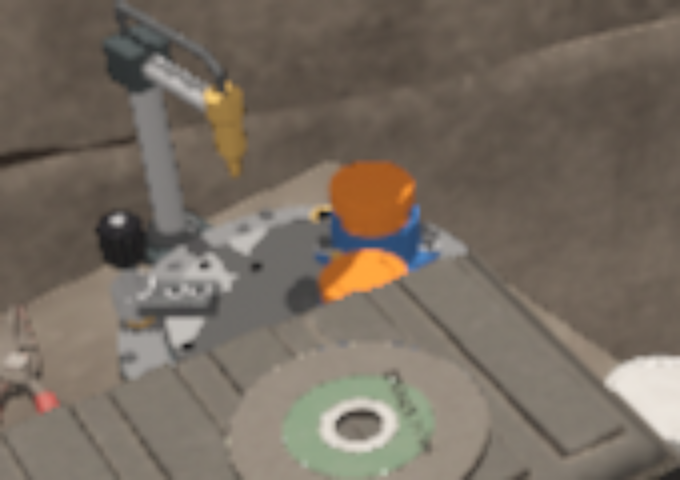

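```bash
cat > drv.py <<'E'
from h import *
F=np.array([.4715,-.0855,.022]); a=np.radians(4.7)
ax=np.array([-np.sin(a)*np.sin(np.radians(35)),-np.cos(a)*np.sin(np.radians(35)),np.cos(np.radians(35))])
z=-ax; y=np.array([np.cos(a),-np.sin(a),0]); x=np.cross(y,z); M=np.c_[x,y,z]
rpy=R.from_matrix(M).as_euler('xyz',degrees=True)
if __name__=='__main__':
    print(rpy)
    rel([.52,-.06,.30],[180,0,95])
    rel(F+.20*ax,rpy); rel(F+.094*ax,rpy)
    print(np.round(get_state()['joint_positions'],1))
E
python3 drv.py
```

```text
[-180.   -35.    85.3]
t 16.1167 pos [0.5242 0.3437 0.2652] rpy [ 1.7936e+02 -1.7000e-01  1.1311e+02]
travel [-0.3696 -0.1619 -0.0377]
angular [ 0.102 -0.044  3.018]
t 16.1167 pos [0.5242 0.3437 0.2652] rpy [ 1.7936e+02 -1.7000e-01  1.1311e+02]
travel [-0.4758 -0.2713  0.0749]
angular [-1.32   5.664  4.518]
t 16.1167 pos [0.5242 0.3437 0.2652] rpy [ 1.7936e+02 -1.7000e-01  1.1311e+02]
travel [-0.4223 -0.2439  0.1622]
angular [-1.32   5.664  4.518]
[-18.6  23.2 -27.2  92.9  11.4  66.  -25.4]
```

Call:
send_rows([
  {"travel":[-0.037,-0.016,-0.015],"angular":[0,0,0.3]},
  {"travel":[-0.074,-0.032,-0.03],"angular":[0,0,0.6]},
  {"travel":[-0.111,-0.048,-0.038],"angular":[0,0,0.9]},
  {"travel":[-0.148,-0.064,-0.038],"angular":[0,0,1.2]},
  {"travel":[-0.185,-0.08,-0.038],"angular":[0,0,1.5]},
  {"travel":[-0.222,-0.096,-0.038],"angular":[0,0,1.8]},
  {"travel":[-0.259,-0.112,-0.038],"angular":[0,0,2.1]},
  {"travel":[-0.296,-0.128,-0.038],"angular":[0,0,2.4]},
  {"travel":[-0.333,-0.145,-0.038],"angular":[0,0,2.7]},
  {"travel":[-0.37,-0.162,-0.038],"angular":[0.1,-0.04,3.0]},
], grip=0.06)

```text
t: 16.95
tool_pos: [0.5169, -0.0652, 0.2953]
orientation: [-179.4, 0.4, 95.0]
force: [0.4, 0.8, 0.7]
width: 0.701
grip_force: 0.0
```

```bash
python3 drv.py
```

```text
[-180.   -35.    85.3]
t 16.95 pos [ 0.5169 -0.0652  0.2953] rpy [-179.37    0.38   95.01]
travel [ 0.0049  0.0035 -0.0048]
angular [-0.104  0.063  0.001]
t 16.95 pos [ 0.5169 -0.0652  0.2953] rpy [-179.37    0.38   95.01]
travel [-0.1286 -0.0651  0.111 ]
angular [-0.59   5.891  1.537]
t 16.95 pos [ 0.5169 -0.0652  0.2953] rpy [-179.37    0.38   95.01]
travel [-0.0681 -0.0539  0.1973]
angular [-0.59   5.891  1.537]
[ 12.4  10.5 -14.2 104.3   3.3  66.1   2.2]
```

Call:
send_rows([
  {"travel":[-0.026,-0.013,0.01],"angular":[-0.08,0.8,0.2]},
  {"travel":[-0.052,-0.026,0.02],"angular":[-0.16,1.6,0.42]},
  {"travel":[-0.078,-0.039,0.03],"angular":[-0.24,2.4,0.63]},
  {"travel":[-0.104,-0.052,0.045],"angular":[-0.32,3.2,0.84]},
  {"travel":[-0.129,-0.065,0.06],"angular":[-0.4,4.0,1.05]},
  {"travel":[-0.129,-0.065,0.08],"angular":[-0.48,4.8,1.26]},
  {"travel":[-0.129,-0.065,0.1],"angular":[-0.56,5.5,1.45]},
  {"travel":[-0.129,-0.065,0.111],"angular":[-0.59,5.89,1.54]},
  {"travel":[-0.129,-0.065,0.111],"angular":[-0.59,5.89,1.54]},
  {"travel":[-0.129,-0.065,0.111],"angular":[-0.59,5.89,1.54]},
])

```text
t: 17.78
tool_pos: [0.463, -0.1983, 0.185]
orientation: [-179.9, -35.0, 85.3]
force: [-0.3, 0.4, 1.6]
width: 0.703
grip_force: 0.0
```

```bash
python3 drv.py
python3 - <<'E'
from h import *
p=capture('side')
cv2.imwrite('pics/f.png',cv2.resize(p['color'][190:380,220:460,::-1],None,fx=3.1,fy=3.1))
E
```

```text
[-180.   -35.    85.3]
t 17.7833 pos [ 0.463  -0.1983  0.185 ] rpy [-179.87  -35.02   85.28]
travel [ 0.1827  0.0454 -0.0125]
angular [ 0.474 -5.825 -1.563]
t 17.7833 pos [ 0.463  -0.1983  0.185 ] rpy [-179.87  -35.02   85.28]
travel [-0.0009 -0.0008 -0.0016]
angular [-0.02  -0.004 -0.003]
t 17.7833 pos [ 0.463  -0.1983  0.185 ] rpy [-179.87  -35.02   85.28]
travel [-0.0009 -0.0006  0.1044]
angular [-0.02  -0.004 -0.003]
[ 41.   26.6  -8.2 105.8 -28.7  68.7  44. ]
```

View pics/f.png

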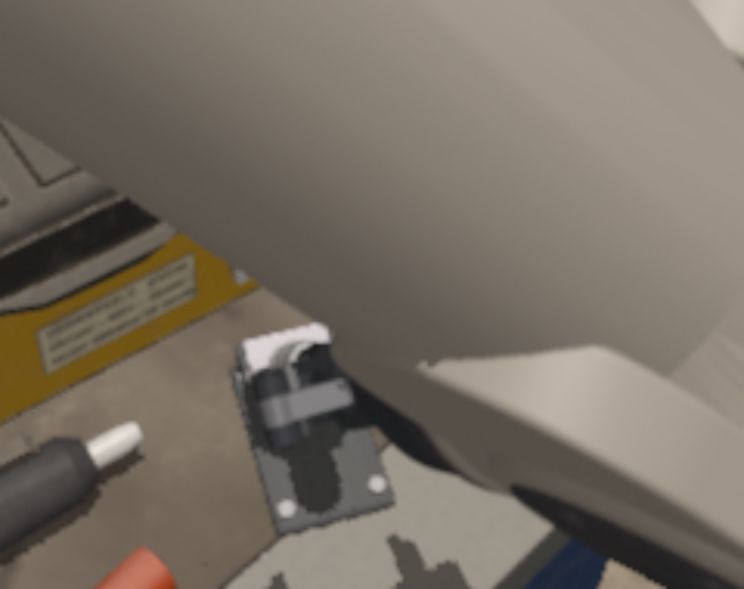

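Call:
send_rows([
  {"travel":[0,0,0.02],"angular":[0,0,0]},
  {"travel":[0,0,0.04],"angular":[0,0,0]},
  {"travel":[0,0,0.06],"angular":[0,0,0]},
  {"travel":[0,0,0.08],"angular":[0,0,0]},
  {"travel":[0,0,0.095],"angular":[0,0,0]},
  {"travel":[0,0,0.103],"angular":[0,0,0]},
  {"travel":[0,0,0.103],"angular":[0,0,0]},
])

```text
t: 18.42
tool_pos: [0.4685, -0.1372, 0.1015]
orientation: [180.0, -35.0, 85.6]
force: [0.8, 1.1, -0.3]
width: 0.704
grip_force: 0.0
```

Call:
send_rows([
  {"travel":[0,0,0],"angular":[0,0,0]},
  {"travel":[0,0,0],"angular":[0,0,0]},
  {"travel":[0,0,0],"angular":[0,0,0]},
  {"travel":[0,0,0],"angular":[0,0,0]},
  {"travel":[0,0,0],"angular":[0,0,0]},
  {"travel":[0,0,0],"angular":[0,0,0]},
], grip=0.0)

```text
t: 18.92
tool_pos: [0.4683, -0.1404, 0.102]
orientation: [180.0, -35.0, 85.4]
force: [-3.3, -2.0, 6.4]
width: 0.273
grip_force: 58.5
```

```bash
python3 drv.py; python3 -c "
from h import *
s=get_state();print(s['force'],s['wrist_torque'],s['width'],s['tool_pos'],s['orientation'])"
```

```text
[-180.   -35.    85.3]
t 18.9167 pos [ 0.4683 -0.1404  0.102 ] rpy [179.97 -34.97  85.35]
travel [ 0.1826  0.045  -0.114 ]
angular [ 0.496 -5.814 -1.559]
t 18.9167 pos [ 0.4683 -0.1404  0.102 ] rpy [179.97 -34.97  85.35]
travel [-0.0009 -0.0013 -0.103 ]
angular [0.    0.005 0.007]
t 18.9167 pos [ 0.4683 -0.1404  0.102 ] rpy [179.97 -34.97  85.35]
travel [-0.0009 -0.0013  0.003 ]
angular [0.    0.005 0.007]
[ 37.9  31.2 -10.8 112.6 -32.1  56.2  46. ]
[-3.31156315 -1.9853746   6.40276299] [-0.13346235  0.4507462   0.26487127] 0.27277596472475546 [ 0.46833698 -0.1403526   0.101971  ] [179.96720853 -34.96898143  85.35276728]
```

Call:
send_rows([
  {"travel":[0,0,-0.01],"angular":[0,0,0]},
  {"travel":[0,0,-0.03],"angular":[0,0,0]},
  {"travel":[0,0,-0.05],"angular":[0,0,0]},
  {"travel":[0,0,-0.075],"angular":[0,0,0]},
  {"travel":[0,0,-0.1],"angular":[0,0,0]},
  {"travel":[0,0,-0.125],"angular":[0,0,0]},
  {"travel":[0,0,-0.15],"angular":[0,0,0]},
  {"travel":[0,0,-0.15],"angular":[0,0,0]},
])

```text
t: 19.58
tool_pos: [0.4624, -0.2304, 0.2275]
orientation: [179.6, -34.6, 85.3]
force: [0.3, -1.1, -2.1]
width: 0.278
grip_force: 59.4
```

```bash
cat > tgt.py <<'E'
from h import *
import sys
v=list(map(float,sys.argv[1:])); rel(v[:3],v[3:] if len(v)>3 else None)
s=get_state(); print(s['force'],s['width'],np.round(s['joint_positions'],1))
E
python3 tgt.py .50 -.08 .34 180 0 92
```

```text
t 19.5833 pos [ 0.4624 -0.2304  0.2275] rpy [179.63 -34.63  85.3 ]
travel [ 0.1898  0.0252 -0.0055]
angular [ 0.397 -5.761 -1.1  ]
[ 0.31698565 -1.08898643 -2.06721231] 0.278297583757316 [ 42.4  25.   -6.9 101.6 -27.6  74.5  43.3]
```

Call:
send_rows([
  {"travel":[0.024,0.003,-0.001],"angular":[0.05,-0.72,-0.14]},
  {"travel":[0.048,0.006,-0.002],"angular":[0.1,-1.44,-0.28]},
  {"travel":[0.072,0.009,-0.003],"angular":[0.15,-2.16,-0.42]},
  {"travel":[0.096,0.012,-0.004],"angular":[0.2,-2.88,-0.55]},
  {"travel":[0.12,0.015,-0.005],"angular":[0.25,-3.6,-0.7]},
  {"travel":[0.144,0.018,-0.006],"angular":[0.3,-4.32,-0.83]},
  {"travel":[0.168,0.021,-0.006],"angular":[0.35,-5.04,-0.97]},
  {"travel":[0.19,0.025,-0.006],"angular":[0.4,-5.76,-1.1]},
  {"travel":[0.19,0.025,-0.006],"angular":[0.4,-5.76,-1.1]},
])

```text
t: 20.33
tool_pos: [0.5004, -0.0667, 0.3404]
orientation: [180.0, -0.4, 93.1]
force: [0.6, 1.4, -2.2]
width: 0.274
grip_force: 59.3
```

```bash
python3 tgt.py .523 .338 .34 180 0 113
```

```text
t 20.3333 pos [ 0.5004 -0.0667  0.3404] rpy [179.99  -0.37  93.06]
travel [0.4029 0.0442 0.0031]
angular [ 0.013 -0.061 -3.324]
[ 0.64241841  1.36692739 -2.19573487] 0.27378452009142457 [ 14.2   6.8 -14.7 102.8   1.4  70.6   2.1]
```

Call:
send_rows([
  {"travel":[0.04,0.004,0],"angular":[0,0,-0.3]},
  {"travel":[0.08,0.009,0],"angular":[0,0,-0.6]},
  {"travel":[0.12,0.013,0],"angular":[0,0,-1.0]},
  {"travel":[0.16,0.018,0],"angular":[0,0,-1.3]},
  {"travel":[0.2,0.022,0],"angular":[0,0,-1.7]},
  {"travel":[0.24,0.027,0],"angular":[0,-0.02,-2]},
  {"travel":[0.28,0.031,0],"angular":[0,-0.04,-2.3]},
  {"travel":[0.32,0.036,0],"angular":[0,-0.06,-2.7]},
  {"travel":[0.36,0.04,0],"angular":[0,-0.06,-3]},
  {"travel":[0.4,0.044,0],"angular":[0,-0.06,-3.3]},
])

```text
t: 21.17
tool_pos: [0.5256, 0.3275, 0.3393]
orientation: [-179.7, -0.2, 112.2]
force: [1.1, 0.1, -2.9]
width: 0.276
grip_force: 59.3
```

```bash
python3 tgt.py .523 .338 .22 180 0 113
```

```text
t 21.1667 pos [0.5256 0.3275 0.3393] rpy [-1.7968e+02 -1.5000e-01  1.1219e+02]
travel [0.0104 0.0022 0.1193]
angular [-0.053 -0.025 -0.135]
[ 1.05897401  0.09094264 -2.89886779] 0.2757827281284203 [-15.3  20.4 -29.8  87.4  10.1  75.1 -24. ]
```

Call:
send_rows([
  {"travel":[0.005,0.001,0.03],"angular":[-0.05,-0.02,-0.13]},
  {"travel":[0.0104,0.0022,0.06],"angular":[-0.05,-0.02,-0.13]},
  {"travel":[0.0104,0.0022,0.09],"angular":[-0.05,-0.02,-0.13]},
  {"travel":[0.0104,0.0022,0.115],"angular":[-0.05,-0.02,-0.13]},
  {"travel":[0.0104,0.0022,0.125],"angular":[-0.05,-0.02,-0.13]},
  {"travel":[0.0104,0.0022,0.125],"angular":[-0.05,-0.02,-0.13]},
  {"travel":[0.0104,0.0022,0.125],"angular":[-0.05,-0.02,-0.13]},
])

```text
t: 21.75
tool_pos: [0.524, 0.3366, 0.2156]
orientation: [179.9, -0.0, 112.9]
force: [1.0, 0.1, -0.8]
width: 0.274
grip_force: 59.6
```

```bash
python3 tgt.py .523 .338 .19 180 0 113
python3 - <<'E'
from h import *
from scipy.optimize import least_squares
p=capture('side'); X=cloud(p); t=get_state()['tool_pos']
r=trace('cover_driver',p)
m=r[0]['region'] if r else None
D=X[m&(np.hypot(X[...,0]-t[0],X[...,1]-t[1])<.04)]
print(r[0]['confidence'],len(D),np.percentile(D[:,2],[1,99]))
for lo,hi,rr in ((.122,.14,.015),(.14,.16,.015),(.16,.19,.015)):
    P=D[(D[:,2]>lo)&(D[:,2]<hi)]
    if len(P)>10:
        f=lambda c:np.hypot(P[:,0]-c[0],P[:,1]-c[1])-rr
        o=least_squares(f,t[:2],loss='soft_l1',f_scale=.001); print(lo,len(P),np.round(o.x,4))
cv2.imwrite('pics/g.png',cv2.resize(p['color'][60:200,170:340,::-1],None,fx=4,fy=4))
E
```

```text
t 21.75 pos [0.524  0.3366 0.2156] rpy [ 1.7994e+02 -4.0000e-02  1.1287e+02]
travel [ 0.0017 -0.0004  0.0256]
angular [ 0.01  -0.007 -0.022]
[ 0.97643282  0.12885915 -0.84110011] 0.27406888844399574 [-16.9  26.  -29.   96.   14.   61.5 -27.3]
0.95 643 [0.1200507  0.25631382]
0.122 86 [0.5241 0.3353]
0.14 102 [0.5242 0.3351]
0.16 153 [0.524  0.3352]
```

View pics/g.png

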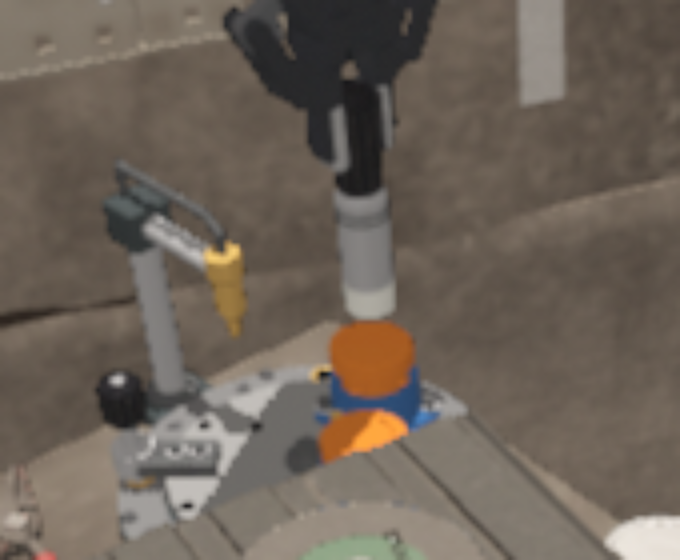

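Call:
send_rows([
  {"travel":[0.0027,-0.0006,0.01],"angular":[0,0,0]},
  {"travel":[0.0027,-0.0006,0.02],"angular":[0,0,0]},
  {"travel":[0.0027,-0.0006,0.025],"angular":[0,0,0]},
  {"travel":[0.0027,-0.0006,0.028],"angular":[0,0,0]},
  {"travel":[0.0027,-0.0006,0.031],"angular":[0,0,0]},
  {"travel":[0.0027,-0.0006,0.034],"angular":[0,0,0]},
  {"travel":[0.0027,-0.0006,0.036],"angular":[0,0,0]},
  {"travel":[0.0027,-0.0006,0.036],"angular":[0,0,0]},
])

```text
t: 22.52
tool_pos: [0.5224, 0.3388, 0.1791]
orientation: [179.9, -0.0, 112.9]
force: [-0.0, -0.0, -3.1]
width: 0.28
grip_force: 59.7
```

Call:
send_rows([
  {"travel":[0,0,0.002],"angular":[0,0,0]},
  {"travel":[0,0,0.004],"angular":[0,0,0]},
  {"travel":[0,0,0.004],"angular":[0,0,0]},
  {"travel":[0,0,0.004],"angular":[0,0,0]},
])

```text
t: 22.85
tool_pos: [0.5227, 0.3398, 0.1779]
orientation: [179.8, -0.0, 112.9]
force: [-3.9, -2.3, 14.0]
width: 0.275
grip_force: 61.7
```

Call:
send_rows([
  {"travel":[0,0,0.003],"angular":[0,0,0]},
  {"travel":[0,0,0.006],"angular":[0,0,0]},
  {"travel":[0,0,0.006],"angular":[0,0,0]},
  {"travel":[0,0,0.006],"angular":[0,0,0]},
])

```text
t: 23.18
tool_pos: [0.5236, 0.3418, 0.1773]
orientation: [179.5, -0.1, 112.9]
force: [-12.1, -7.3, 44.3]
width: 0.273
grip_force: 68.5
```

Run:
```python
from h import *
s=get_state(); print(s['tool_pos'],s['force'])
p=capture('side'); X=cloud(p); hsv=cv2.cvtColor(p['color'],cv2.COLOR_RGB2HSV)
org=(hsv[...,0]<20)&(hsv[...,1]>150)&(hsv[...,2]>90)
P=X[org&(np.hypot(X[...,0]-.522,X[...,1]-.338)<.032)&(X[...,2]>.06)&(X[...,2]<.12)]
print(len(P),np.percentile(P[:,2],[2,25,50,75,90,98]))
Q=X[org&(np.hypot(X[...,0]-.492,X[...,1]-.265)<.03)&(X[...,2]>.06)]
print('other',np.percentile(Q[:,2],[50,90,98]))
print([(np.round(x['position'],4),x['confidence']) for x in mark_of('closed_cover',p)[:3]])
```

```text
[0.52355847 0.34176786 0.17734989] [-12.08972717  -7.30600267  44.31419731]
149 [0.06984617 0.0760083  0.07896134 0.07994053 0.08096527 0.0818347 ]
other [0.08042082 0.08172972 0.08239072]
[(array([0.5233, 0.3422, 0.0721]), 0.47)]
```

Call:
send_rows([
  {"travel":[0,0,0.0],"angular":[0,0,0]},
  {"travel":[0,0,-0.01],"angular":[0,0,0]},
  {"travel":[0,0,-0.04],"angular":[0,0,0]},
  {"travel":[0,0,-0.08],"angular":[0,0,0]},
  {"travel":[0,0,-0.12],"angular":[0,0,0]},
  {"travel":[0,0,-0.15],"angular":[0,0,0]},
  {"travel":[0,0,-0.165],"angular":[0,0,0]},
  {"travel":[0,0,-0.165],"angular":[0,0,0]},
])

```text
t: 23.95
tool_pos: [0.5236, 0.3403, 0.3389]
orientation: [179.5, -0.1, 112.9]
force: [-0.1, 0.6, -2.7]
width: 0.277
grip_force: 60.8
```

```bash
python3 - <<'E'
from h import *
from scipy.optimize import least_squares
t=get_state()['tool_pos']
p=capture('side'); X=cloud(p); hsv=cv2.cvtColor(p['color'],cv2.COLOR_RGB2HSV)
org=(hsv[...,0]<20)&(hsv[...,1]>150)&(hsv[...,2]>90)
P=X[org&(np.hypot(X[...,0]-.522,X[...,1]-.338)<.032)&(X[...,2]>.06)&(X[...,2]<.12)]
top=P[P[:,2]>np.percentile(P[:,2],98)-.004]
A=np.c_[top[:,:2]-top[:,:2].mean(0),np.ones(len(top))]; print(np.linalg.lstsq(A,top[:,2],rcond=None)[0],cv2.minEnclosingCircle(top[:,:2].astype(np.float32)))
r=trace('cover_driver',p)
D=X[r[0]['region']&(np.hypot(X[...,0]-t[0],X[...,1]-t[1])<.04)]
print(r[0]['confidence'],np.percentile(D[:,2],[0,1,99])-t[2])
for lo,hi in ((-.095,-.07),(-.07,-.045),(-.045,-.02)):
    Q=D[(D[:,2]-t[2]>lo)&(D[:,2]-t[2]<hi)]
    o=least_squares(lambda c:np.hypot(Q[:,0]-c[0],Q[:,1]-c[1])-.015,t[:2],loss='soft_l1',f_scale=.001); print(len(Q),np.round(o.x-t[:2],4))
E
python3 tgt.py .5004 -.0667 .34 180 0 93
python3 tgt.py .4624 -.2304 .2275 180 -35 85.35
```

```text
[ 0.00963404 -0.00219762  0.07997728] ((0.5222997665405273, 0.337741494178772), 0.026681778952479362)
0.55 [-0.09825713 -0.09564086  0.04037812]
157 [-0.0001 -0.0016]
167 [ 0.0001 -0.0019]
188 [ 0.0004 -0.0016]
t 24.05 pos [0.5221 0.3386 0.3337] rpy [ 1.7992e+02 -1.0000e-02  1.1288e+02]
travel [-0.3649 -0.1775 -0.0066]
angular [ 0.013 -0.004  3.313]
[-0.29863237  0.29161884 -3.17617777] 0.27550662401288517 [-16.3  20.8 -30.1  87.7  10.7  74.3 -24.7]
t 24.05 pos [0.5221 0.3386 0.3337] rpy [ 1.7992e+02 -1.0000e-02  1.1288e+02]
travel [-0.501  -0.2763  0.1057]
angular [-1.388  5.715  4.447]
[-0.29863237  0.29161884 -3.17617777] 0.27550662401288517 [-16.3  20.8 -30.1  87.7  10.7  74.3 -24.7]
```

Cover is home and level; the driver is still straight in the grip with its face 97 mm ahead. Back to the rest.

Call:
send_rows([
  {"travel":[-0.036,-0.018,-0.006],"angular":[0,0,0.33]},
  {"travel":[-0.073,-0.035,-0.006],"angular":[0,0,0.66]},
  {"travel":[-0.11,-0.053,-0.006],"angular":[0,0,1]},
  {"travel":[-0.146,-0.071,-0.006],"angular":[0,0,1.3]},
  {"travel":[-0.183,-0.089,-0.006],"angular":[0,0,1.65]},
  {"travel":[-0.219,-0.107,-0.006],"angular":[0,0,2]},
  {"travel":[-0.256,-0.124,-0.006],"angular":[0,0,2.3]},
  {"travel":[-0.292,-0.142,-0.006],"angular":[0,0,2.65]},
  {"travel":[-0.329,-0.16,-0.006],"angular":[0,0,3]},
  {"travel":[-0.365,-0.178,-0.006],"angular":[0,0,3.3]},
])

```text
t: 24.88
tool_pos: [0.4984, -0.069, 0.3374]
orientation: [-179.9, -0.1, 92.9]
force: [0.7, 0.3, -2.0]
width: 0.276
grip_force: 60.4
```

```bash
python3 tgt.py .4624 -.2304 .2275 180 -35 85.35
```

```text
t 24.8833 pos [ 0.4984 -0.069   0.3374] rpy [-1.7985e+02 -7.0000e-02  9.2950e+01]
travel [-0.1595 -0.0439  0.1098]
angular [-0.411  5.814  1.219]
[ 0.68938596  0.31070906 -1.95550557] 0.2762729597431978 [ 14.7   6.8 -15.3 103.2   1.8  70.4   1.9]
```

Call:
send_rows([
  {"travel":[-0.02,-0.005,0.012],"angular":[-0.05,0.73,0.15]},
  {"travel":[-0.04,-0.011,0.025],"angular":[-0.1,1.46,0.3]},
  {"travel":[-0.06,-0.016,0.038],"angular":[-0.15,2.18,0.45]},
  {"travel":[-0.08,-0.022,0.052],"angular":[-0.2,2.9,0.6]},
  {"travel":[-0.1,-0.028,0.066],"angular":[-0.26,3.64,0.76]},
  {"travel":[-0.12,-0.033,0.08],"angular":[-0.31,4.36,0.91]},
  {"travel":[-0.14,-0.038,0.095],"angular":[-0.36,5.1,1.06]},
  {"travel":[-0.1595,-0.044,0.11],"angular":[-0.41,5.81,1.22]},
  {"travel":[-0.1595,-0.044,0.11],"angular":[-0.41,5.81,1.22]},
  {"travel":[-0.1595,-0.044,0.11],"angular":[-0.41,5.81,1.22]},
])

```text
t: 25.72
tool_pos: [0.4621, -0.2301, 0.2252]
orientation: [-179.7, -35.1, 85.0]
force: [0.3, 0.6, -2.0]
width: 0.271
grip_force: 60.4
```

```bash
python3 tgt.py .4683 -.1404 .102 180 -35 85.35
```

```text
t 25.7167 pos [ 0.4621 -0.2301  0.2252] rpy [-179.72  -35.12   84.99]
travel [ 0.0026 -0.0009  0.1525]
angular [-0.013 -0.021 -0.049]
[ 0.30651937  0.59344896 -2.01733204] 0.27083997999202747 [ 41.9  25.5  -6.1 101.3 -27.8  75.   43.5]
```

Call:
send_rows([
  {"travel":[0.0035,-0.001,0.02],"angular":[0,-0.02,-0.05]},
  {"travel":[0.0035,-0.001,0.04],"angular":[0,-0.02,-0.05]},
  {"travel":[0.0035,-0.001,0.06],"angular":[0,-0.02,-0.05]},
  {"travel":[0.0035,-0.001,0.08],"angular":[0,-0.02,-0.05]},
  {"travel":[0.0035,-0.001,0.1],"angular":[0,-0.02,-0.05]},
  {"travel":[0.0035,-0.001,0.12],"angular":[0,-0.02,-0.05]},
  {"travel":[0.0035,-0.001,0.135],"angular":[0,-0.02,-0.05]},
  {"travel":[0.0035,-0.001,0.145],"angular":[0,-0.02,-0.05]},
  {"travel":[0.0035,-0.001,0.147],"angular":[0,-0.02,-0.05]},
  {"travel":[0.0035,-0.001,0.147],"angular":[0,-0.02,-0.05]},
])

```text
t: 26.55
tool_pos: [0.4711, -0.1403, 0.1111]
orientation: [179.6, -34.9, 86.1]
force: [0.0, -0.7, -2.2]
width: 0.275
grip_force: 60.4
```

```bash
python3 tgt.py .4683 -.1404 .102 180 -35 85.35
```

```text
t 26.55 pos [ 0.4711 -0.1403  0.1111] rpy [179.57 -34.88  86.06]
travel [-0.0055 -0.0028  0.0073]
angular [0.004 0.019 0.097]
[ 0.00840863 -0.69656538 -2.15289235] 0.2750002726643683 [ 37.2  30.5 -10.1 112.1 -32.2  57.2  46.1]
```

Call:
send_rows([
  {"travel":[-0.002,-0.0028,0.002],"angular":[0,0,0.1]},
  {"travel":[-0.004,-0.0028,0.004],"angular":[0,0,0.1]},
  {"travel":[-0.005,-0.0028,0.006],"angular":[0,0,0.1]},
  {"travel":[-0.005,-0.0028,0.007],"angular":[0,0,0.1]},
  {"travel":[-0.005,-0.0028,0.007],"angular":[0,0,0.1]},
  {"travel":[-0.005,-0.0028,0.007],"angular":[0,0,0.1]},
])

```text
t: 27.05
tool_pos: [0.4685, -0.141, 0.1029]
orientation: [179.9, -34.9, 85.3]
force: [-1.7, 1.4, 1.9]
width: 0.276
grip_force: 60.7
```

```bash
python3 tgt.py .4683 -.1404 .102 180 -35 85.35; python3 -c "
from h import *
print(get_state()['wrist_torque'])"
```

```text
t 27.05 pos [ 0.4685 -0.141   0.1029] rpy [179.94 -34.9   85.27]
travel [-0.0001 -0.0002  0.0011]
angular [ 0.017  0.017 -0.01 ]
[-1.74583241  1.42629387  1.85388863] 0.27588745506184037 [ 37.4  31.1 -10.1 112.6 -32.5  56.4  46.3]
[-0.14525111  0.3399272   0.20074134]
```

Contact with rest. Release and back off along the tool axis.

Call:
send_rows([
  {"travel":[0,0,0.001],"angular":[0,0,0]},
  {"travel":[0,0,0.001],"angular":[0,0,0]},
])

```text
t: 27.22
tool_pos: [0.4685, -0.1404, 0.102]
orientation: [179.9, -34.9, 85.3]
force: [-2.5, 1.1, 1.9]
width: 0.274
grip_force: 60.8
```

Call:
send_rows([
  {"travel":[0,0,0],"angular":[0,0,0]},
  {"travel":[0,0,0],"angular":[0,0,0]},
  {"travel":[0,0,0],"angular":[0,0,0]},
  {"travel":[0,0,0],"angular":[0,0,0]},
  {"travel":[0,0,0],"angular":[0,0,0]},
  {"travel":[0,0,-0.02],"angular":[0,0,0]},
  {"travel":[0,0,-0.05],"angular":[0,0,0]},
  {"travel":[0,0,-0.085],"angular":[0,0,0]},
  {"travel":[0,0,-0.12],"angular":[0,0,0]},
  {"travel":[0,0,-0.15],"angular":[0,0,0]},
], grip=0.06)

```text
t: 28.05
tool_pos: [0.4612, -0.2276, 0.2268]
orientation: [179.9, -34.8, 85.3]
force: [1.2, -0.6, 0.2]
width: 0.702
grip_force: 0.0
```

Call:
send_rows([
  {"travel":[-0.03,0,-0.03],"angular":[0,0,0]},
  {"travel":[-0.06,0,-0.06],"angular":[0,0,0]},
  {"travel":[-0.09,0,-0.09],"angular":[0,-0.8,0]},
  {"travel":[-0.12,0,-0.12],"angular":[0,-1.6,0]},
  {"travel":[-0.15,0,-0.14],"angular":[0,-2.4,0]},
  {"travel":[-0.18,0,-0.16],"angular":[0,-3.2,0]},
  {"travel":[-0.2,0,-0.16],"angular":[0,-3.2,0]},
  {"travel":[-0.2,0,-0.16],"angular":[0,-3.2,0]},
])

```text
t: 28.72
tool_pos: [0.4383, -0.4837, 0.2404]
orientation: [-179.9, -15.6, 85.0]
force: [-0.7, 0.2, -0.8]
width: 0.706
grip_force: 0.0
```

```bash
cat > fin.py <<'E'
from h import *
print(get_state()['tool_pos'])
for c in ('top','side'):
    p=capture(c); X=cloud(p)
    for n in ('cover_driver','closed_cover','index_knob'):
        print(c,n,[(np.round(x['position'],4),round(x['confidence'],2)) for x in mark_of(n,p)[:2]])
    D=X[(X[...,2]>.095)&(X[...,2]<.16)&(np.abs(X[...,0]-.465)<.04)&(X[...,1]<-.09)&(X[...,1]>-.22)]
    for z0 in (.105,.115,.125,.135):
        q=D[(D[:,2]>=z0)&(D[:,2]<z0+.01)]
        if len(q)>3: print(z0,len(q),np.round([q[:,0].min(),q[:,0].max(),q[:,1].min(),q[:,1].max()],4))
    save(p,'z'+c)
E
python3 fin.py
```

```text
[ 0.4382585  -0.48372539  0.24037534]
top cover_driver [(array([ 0.4687, -0.0849,  0.0251]), 0.63), (array([ 0.6498,  0.0219, -0.0007]), 0.25)]
top closed_cover [(array([0.5247, 0.3366, 0.0657]), 0.62)]
top index_knob [(array([0.373 , 0.352 , 0.0799]), 0.62), (array([ 0.4699, -0.0877,  0.0217]), 0.35)]
0.105 72 [ 0.4553  0.4803 -0.156  -0.1295]
0.115 67 [ 0.4538  0.4798 -0.1612 -0.138 ]
0.125 106 [ 0.4532  0.4785 -0.1747 -0.1437]
0.135 65 [ 0.4556  0.4751 -0.1698 -0.1538]
side cover_driver []
side closed_cover []
side index_knob []
```

View pics/ztop.png

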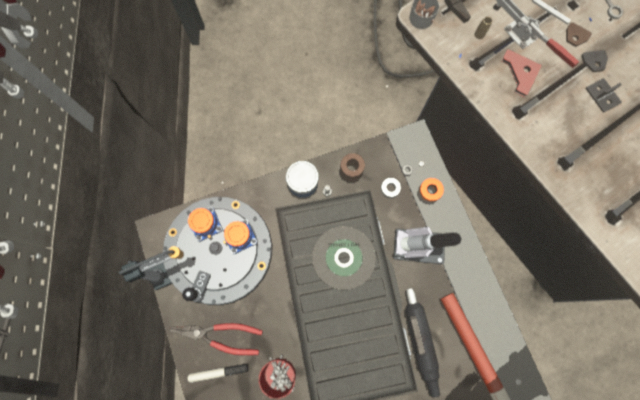

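Run:
```python
from h import *
p=capture('top'); X=cloud(p)
K=X[(np.hypot(X[...,0]-.374,X[...,1]-.352)<.02)&(X[...,2]>.085)&(X[...,2]<.12)]; print('knob top now',len(K),np.median(K[:,2]))
X0=np.load('top.npy'); K=X0[(np.hypot(X0[...,0]-.434,X0[...,1]-.22)<.02)&(X0[...,2]>.085)&(X0[...,2]<.12)]; print('at start',len(K),np.median(K[:,2]))
C=X[(np.hypot(X[...,0]-.523,X[...,1]-.338)<.02)&(X[...,2]>.06)&(X[...,2]<.12)]; print('cover top',np.median(C[:,2]))
```

```text
knob top now 157 0.09374966392364403
at start 145 0.09372167367612294
cover top 0.08166903819310967
```

The picture shows both bearings covered (201,221 and 236,233), the knob at (190,294) at its starting height, the driver in its rest at (430,242), and the ring cover and the small parts where they were.

```bash
python3 -c "
from plant import *
print(sign_off())"
```

```text
the job is handed in; nothing more can be done
None
```

I handed the job in at about 29 s of the 72 s allowed; the hand-in gave no verdict. By my last camera and force readings the table is a quarter turn clockwise with the pin down, the closed cover is pressed home with the driver, the driver is back in its rest, and nothing else has moved.

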